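# Hold the hand press's lever ready over its spindle

## Task

The hand press's lever has to go back on its spindle: first clear the empty bucket that crowds the lever by nesting it upright, all the way down, in the other empty bucket like it, where that one stands. Then take the lever by its arm at its balance point, lift it level, and carry it over to the press without knocking the press or disturbing the other things. Finish while holding it there, level and still, its square hole straight above the spindle's square end with the squares lined up (any of the four ways) and about 4 cm of clear air between, so that I can slip the washer on and guide it down: do not lower it on or let go.

Things in the scene. Friction and masses are not known exactly. Their poses are not given: they have to be found in the camera images.
- lever: Loose dark steel lever of the press, 0.78 kg +-15 %, lying flat. Square hub 46 x 46 mm, 36 tall, with an upright 16.5 mm square through hole; straight arm 12 mm thick sideways, 10 to 32 mm above the hub's underside. Origin: on the hole's axis at the hub's underside; x along the arm from hub to knob, z up; the sides of hub and hole are parallel to x and y. It rests on hub and boss.
- balance (a point): The lever's balance point (centre of mass seen from above): on the arm, 50 mm from the hole's axis towards the knob, that is 27 mm past the hub's face, at half the arm's height (21 mm above the hub's underside).
- lever_knob (a point): Top of the lever's upright black turned knob (28 mm thick, 48 mm tall) on a round steel boss (22 mm diameter, 36 mm tall) at the arm's far end: 165 mm from the hole's axis, 88 mm above the hub's underside.
- bucket_by_lever: The empty bucket on the table close beside the lever's arm (arm's +y side, its axis 44 to 50 mm from the arm's centre line, near the balance point): no room for fingers there. Loose, dark green metal, 90 g, a round cone: 43 mm diameter at the foot, 60 under the lip; 64 mm upright lip over the top 6 mm; 67 mm tall, wall 3.5 mm, floor 4 mm. Origin: centre of its underside, z up.
- other_bucket: The other empty bucket, same shape and size, standing upright on the table on the robot's side of the press. Origin: centre of its underside, z up. Fully nested, the upper bucket's underside is 25 to 28 mm above this one's, so that it sticks out that much above the lower rim.
- press: Hand screw press, bolted down, still, lever off: dark green C-frame on a steel base plate 12 mm thick, 130 mm wide, reaching from 65 mm before the spindle to 165 mm behind it. Origin: on the table, on the spindle's axis; +x from the spindle back to the column, z up. Frame and head (50 mm diameter) reach 155 mm high; above are only the screw, a 31 mm collar (top 177 mm) and the square end.
- spindle_top (a point): Centre of the top face of the spindle's upright square end (15 x 15 mm, 28 mm tall, sides parallel to the press's x and y), 205 mm above the table; nothing of the press is higher.
- bead_bowl: Bystander: bamboo bowl of beads, 104 mm diameter, 42 mm tall, beyond the lever. Origin: centre of its underside.
- bead_jar: Bystander: clear jar of beads with a wooden lid, 74 mm diameter, 82 mm tall, off to the right of the lever. Origin: centre of its underside.
- thread_spool: Bystander: wooden thread spool standing on end, 38 mm diameter, 34 mm tall, between lever and press. Origin: centre of its underside.

How it is judged:
By the outcome, as a careful person would: the job done as asked, in the order asked, and still so for the second after the job is handed in, while the arm keeps its last pose, push and grip.
It also fails if it takes over 58 s, if anything falls off the work surface, if the arm or the gripper's body presses on something with over 40 N, if the wrist force passes 120 N, or if a joint passes its speed limit or range.

## Robot

A 6-joint arm with a two-finger parallel gripper is mounted at the origin on the work surface. World frame = base frame: x ahead of the robot, y to its left, z up, the work surface at z = 0. Lengths are in m, angles in rad, forces in N, time in s.
With the tool pointing down it reaches from about 0.35 to 0.85 m from the base axis. Payload 8.1 kg.
Tool frame: the origin (TCP) lies at the very end of the fingers, on their centre line; the grasp point (between the pads) lies 19 mm behind it; z points along the fingers, y is the direction in which the jaws open and shut (so a half turn about z gives the same grasp; the last joint's range is limited). The gripper opens to 93 mm and grips with 3 to 60 N. Pads are 15 mm wide; open, the fingers measure 128 mm over their backs; the gripper's body (75 mm by 188 mm) begins 65 mm behind the grasp point.
Start: joints at [1.073, 0.13, 1.488, -0, 1.523, -0.085], TCP at [0.241, 0.55, 0.192] pointing down, gripper open.
Joint ranges: [-2.96, 2.96], [-0.89, 2.26], [0.02, 2.5], [-1.34, 4.48], [0, 2.73], [-2.66, 2.66]. Speed limits (rad/s): [2.39, 2.39, 2.79, 3.14, 3.14, 3.14].

## Interface

Orientations are given as a rotation vector (axis times angle).
In Python, from plant import read_state, read_camera, close_job gives the robot as it stands.
- The arm moves only by the tool jog_arm, never from a script. Its argument "motion" is one flat list of numbers, 7 for each row, row after row: the opening, from 0 (shut) to 1 (fully open), then the shift along the tool's x, y, z scaled (see below), then the turn, a rotation vector about the tool's x, y, z scaled (see below). A call has 1 to 8 rows; each row is the pose to reach, as a shift and turn from the pose measured when the call began, along the tool's axes at that moment; what a row does not reach only later rows make up. The controller multiplies each number of a shift by 0.5 m and each number of a turn by 90 degrees. A row lasts 1/10 s, in which the tool goes at most 50 mm and 8.59 degrees, less where a joint would pass 70% of its speed; a pose out of reach is approached as far as the arm can. A call with a number of a shift or a turn outside -1 to 1 is refused whole. A call with a gripper value outside its range is refused whole. The fingers move at their own pace and stop on an object; "grip_force" is the grip in N (left out, the last holds). Time passes only in rows, so rows that repeat a pose let the fingers close. It gives the time, the measured TCP pose, the force and the opening at its end, in the units of the state.
- read_state(): the state, without advancing time (a new reading comes with each control period).
- read_camera(name): name is "scene" or "top" or "wrist"; returns a dict with "frame" (400x640x3 uint8, red, green, blue), "vertical_fov" (degrees; the focal length in pixels is half the picture's height over the tangent of half this angle, whatever the lens; pixels are square), "cx", "cy" (the principal point, pixels), "world_from_camera" (4x4, takes a point from camera to world coordinates); the wrist camera has in their place "hand_eye" (4x4, takes a point from camera to tool coordinates, whose origin is the TCP and whose axes are the flange's). Camera axes: x right, y down, z forward; pixel columns grow to the right and rows downward; lengths in m; the calibration is good to about 2 mm. A picture is of the moment at which its call begins: read the wrist's pose just before it. There is no depth.
- close_job(): hands the job in, once; it reports no verdict.
The state is a dict: "t": time; "q": joint angles; "dq": joint speeds; "joint_torque": joint torques, N m; "tool_pos": TCP position; "orientation": TCP orientation; "force": force on the tool from outside, world axes, zero at the start; "wrist_torque": the same for the moment, N m; "opening": finger opening in m.
Only numpy, scipy, OpenCV 4.12 (cv2) and the standard library are available. Lean on these libraries where they do the work, as an engineer would, in place of code of your own. Each camera call takes 0.05 s, during which the arm holds its last target.

## Working session

There is one attempt and no reset: what is moved stays moved. The work goes in short steps, Python scripts to look and compute and a tool call to move; the robot and the scene stay as the last step left them, time stands still between calls to the robot, and variables do not carry over. Pictures are saved under pics/ and viewed, and the job is handed in when it is done.

Besides the shell and the picture viewer there is one more tool, called by a JSON object that holds its "method" and its "body". jog_arm: Moves the arm, as the interface text tells. Its arguments: {"type":"object","properties":{"motion":{"type":"array","items":{"type":"number"}},"grip_force":{"type":"number"}},"required":["motion"]}

```bash
ls; mkdir -p pics
python3 - <<'E'
from plant import *
import cv2
s=read_state();print(s)
for n in ["scene","top","wrist"]:
    c=read_camera(n);cv2.imwrite(f"pics/{n}0.png",c["frame"][:,:,::-1])
    print(n,{k:v for k,v in c.items() if k!="frame"})
E
```

```text
pics
{'t': 0.0, 'q': array([ 1.07259948e+00,  1.31118645e-01,  1.48927527e+00, -4.89472516e-06,
        1.52295277e+00, -8.53705662e-02]), 'dq': array([ 0.00126857,  0.00184395, -0.00036449,  0.00110004,  0.00073043,
        0.00031481]), 'joint_torque': array([ 1.80413295e-03, -5.59845793e+01, -4.91762567e+01,  7.67768710e-02,
        3.52084986e-02, -2.16547205e-04]), 'tool_pos': array([0.24039936, 0.54908441, 0.19081506]), 'orientation': array([-6.43767967e-01, -3.07441370e+00,  2.64055184e-03]), 'force': array([-0.84635889, -0.03678583,  0.76411568]), 'wrist_torque': array([-0.00241029,  0.0151924 ,  0.03106925]), 'opening': 0.0931029118802328}
scene {'vertical_fov': 50.0496662516634, 'cx': 323.224820466942, 'cy': 198.74426206230567, 'world_from_camera': array([[-0.34007054,  0.60038075, -0.7238059 ,  1.39130384],
       [ 0.94027575,  0.22959081, -0.25133559,  0.19869808],
       [ 0.01528213, -0.76604896, -0.64260053,  0.82136897],
       [ 0.        ,  0.        ,  0.        ,  1.        ]])}
top {'vertical_fov': 49.210788072193644, 'cx': 318.8970674004596, 'cy': 202.8019046709577, 'world_from_camera': array([[-0.01542633, -0.99687846,  0.07742969,  0.53150341],
       [-0.99983217,  0.01461389, -0.01104834, -0.07075206],
       [ 0.00988231, -0.07758713, -0.9969366 ,  1.25643964],
       [ 0.        ,  0.        ,  0.        ,  1.        ]])}
wrist {'vertical_fov': 66.53489782890625, 'cx': 317.83989097923046, 'cy': 197.42787880079317, 'hand_eye': array([[-2.56642648e-04, -9.54920481e-01, -2.96861600e-01,
         8.27520672e-02],
       [ 9.99999946e-01, -3.05993646e-04,  1.19776238e-04,
         2.00553196e-04],
       [-2.05214546e-04, -2.96861553e-01,  9.54920508e-01,
        -1.93446204e-01],
       [ 0.00000000e+00,  0.00000000e+00,  0.00000000e+00,
         1.00000000e+00]])}
```

View pics/scene0.png

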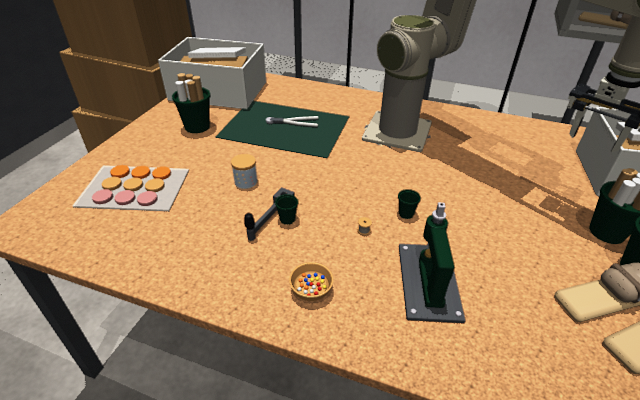

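View pics/top0.png

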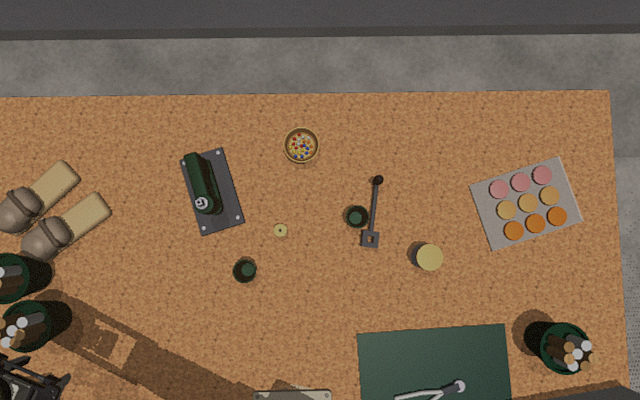

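View pics/wrist0.png

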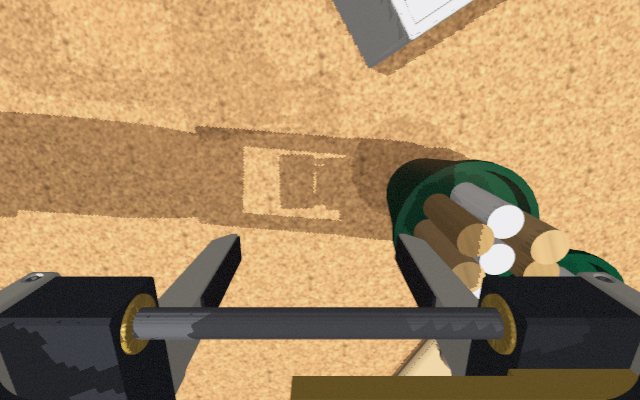

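The top view shows the lever hub at about (370,239), its knob at (377,180), and the bucket beside it at (357,216). The other bucket is at (244,271), the spindle at (201,203), the spool at (280,230), the bowl at (301,146) and the jar at (428,257). I'll enlarge the parts I need to measure.

```bash
cat > h.py <<'E'
import numpy as np, cv2
from scipy.spatial.transform import Rotation as R
from plant import *
def cam(n):
    s=read_state(); c=read_camera(n)
    if "hand_eye" in c:
        T=np.eye(4);T[:3,:3]=R.from_rotvec(s["orientation"]).as_matrix();T[:3,3]=s["tool_pos"]
        c["world_from_camera"]=T@c["hand_eye"]
    return c
def f(c): return 200/np.tan(np.radians(c["vertical_fov"]/2))
def at(c,u,v,z):
    W=c["world_from_camera"]; d=W[:3,:3]@np.array([(u-c["cx"])/f(c),(v-c["cy"])/f(c),1]); o=W[:3,3]
    return o+d*(z-o[2])/d[2]
def px(c,p):
    W=c["world_from_camera"]; q=W[:3,:3].T@(np.asarray(p)-W[:3,3]); return np.array([c["cx"]+f(c)*q[0]/q[2],c["cy"]+f(c)*q[1]/q[2]])
def crop(im,u0,v0,u1,v1,k,name):
    a=cv2.resize(im[v0:v1,u0:u1],None,fx=k,fy=k,interpolation=cv2.INTER_CUBIC)[:,:,::-1]
    a=np.clip(255*(a/255.)**0.6,0,255).astype(np.uint8)
    for u in range((u0+9)//10*10,u1,10): cv2.putText(a,str(u),((u-u0)*k,8),0,.3,(0,0,255));cv2.line(a,((u-u0)*k+k//2,10),((u-u0)*k+k//2,16),(0,0,255))
    for v in range((v0+9)//10*10,v1,10): cv2.putText(a,str(v),(0,(v-v0)*k+k//2+3),0,.3,(0,0,255))
    cv2.imwrite("pics/"+name,a)
E
python3 - <<'E'
from h import *
c=cam("top");im=c["frame"]
crop(im,335,170,395,255,7,"t_lever.png")
crop(im,175,140,275,290,4,"t_press.png")
E
```

```text
(no output)
```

View pics/t_lever.png

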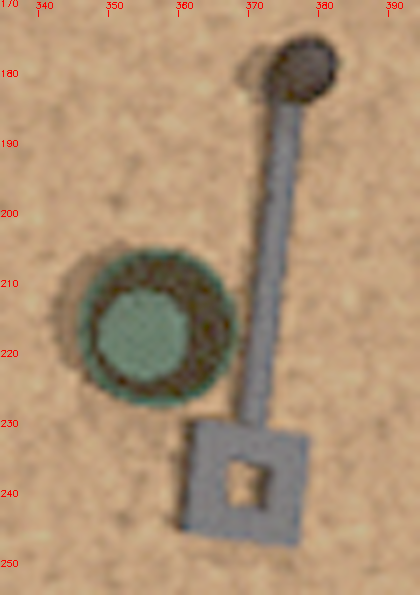

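View pics/t_press.png

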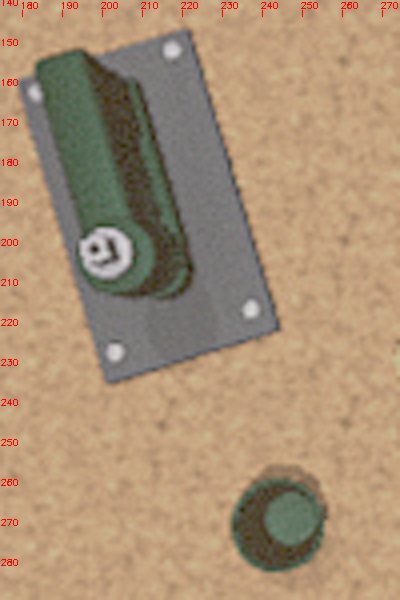

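Run:
```python
from h import *
c=cam("top");np.set_printoptions(precision=4,suppress=True)
hub=[at(c,335+x/7-.5,170+y/7-.5,.036) for x,y in [(194,420),(309,436),(298,546),(181,530)]]
for i in range(4): print("hub side",np.linalg.norm(hub[i]-hub[(i+1)%4]))
H=np.mean(hub,0);print("hub",H); K=at(c,378.5,179.4,.088);print("knob",K,np.linalg.norm((K-H)[:2]),np.degrees(np.arctan2(*(K-H)[1::-1])))
# arm center pts z=.032
a=at(c,335+286/7-.5,170+120/7-.5,.032);b=at(c,335+256/7-.5,170+410/7-.5,.032);d=a-b;print("arm ang",np.degrees(np.arctan2(d[1],d[0])),a,b)
B=at(c,357.1,216.2,.067);print("bucket",B)
O=at(c,244,270.75,.067);print("other",O)
P=[at(c,u,v,.012) for u,v in [(221.25,147),(244.5,221.75),(201.5,235),(179.5,159.75)]]
P=[at(c,175+x/4-.5,140+y/4-.5,.012) for x,y in [(187,30),(280,329),(108,382),(20,81)]]
for i in range(4): print("plate",P[i],np.linalg.norm(P[i]-P[(i+1)%4]))
ax=(P[0]-P[1]+P[3]-P[2])[:2];ax/=np.linalg.norm(ax);print("press ang",np.degrees(np.arctan2(ax[1],ax[0])))
print("spindle from plate",(P[1]+P[2])[:2]/2+.065*ax, "from top",at(c,200.3,202,.205))
for n,u,v,z in [("spool",280,230,.034),("bowl",301,146,.042),("jar",429,257,.082)]: print(n,at(c,u,v,z))
S=cam("scene");
for p in [H,K,B,O,np.r_[((P[1]+P[2])[:2]/2+.065*ax),.205]]: print(px(S,p))
im=S["frame"];crop(im,235,175,315,245,8,"s_lever.png");crop(im,390,180,470,240,8,"s_press.png")
```

```text
hub side 0.0463134157299315
hub side 0.04393316303759687
hub side 0.046971895225625254
hub side 0.044030891466868664
hub [ 0.5244 -0.224   0.036 ]
knob [ 0.6832 -0.2455  0.088 ] 0.16025884003999377 -7.699142136046435
arm ang -7.3313879841827685 [ 0.67   -0.2445  0.032 ] [ 0.5534 -0.2295  0.032 ]
bucket [ 0.5857 -0.1876  0.067 ]
other [0.4432 0.1207 0.067 ]
plate [0.7935 0.1942 0.012 ] 0.22622145611318525
plate [0.5772 0.1278 0.012 ] 0.12687890102144544
plate [0.5415 0.2496 0.012 ] 0.2257891753201743
plate [0.758  0.3138 0.012 ] 0.12468627879024546
press ang 16.784309321904207
spindle from plate [0.6216 0.2075] from top [0.6193 0.2032 0.205 ]
spool [0.5519 0.0255 0.034 ]
bowl [ 0.787  -0.0363  0.042 ]
jar [ 0.4728 -0.3764  0.082 ]
[283.548  193.2477]
[249.6624 212.3141]
[286.1672 200.7792]
[408.7072 195.4204]
[440.6272 204.181 ]
```

View pics/s_lever.png

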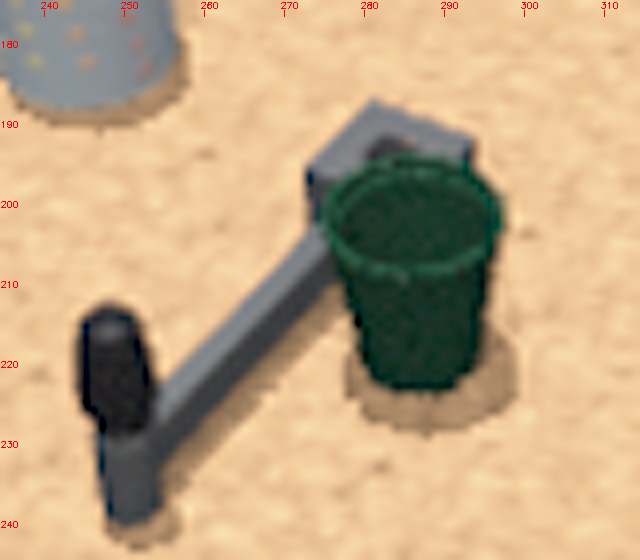

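View pics/s_press.png

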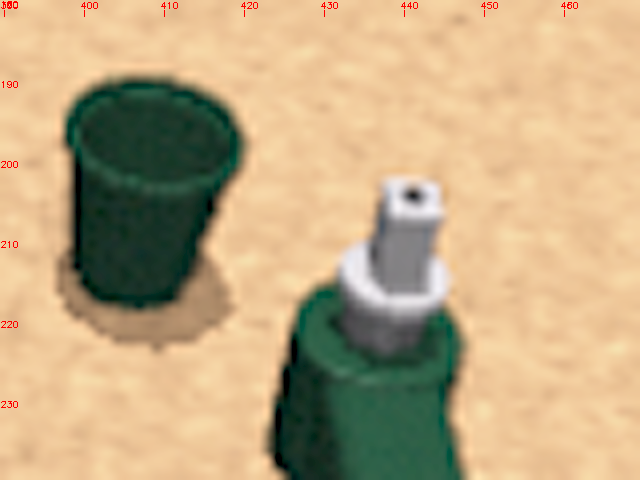

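The scene view agrees with the top-view estimate of the spindle to about 1 px. Next is a closer look with the wrist camera above the bucket and lever.

```bash
cat >> h.py <<'E'
def go(p,yang):
    """numbers for target TCP p, tool down, tool y axis at world angle yang deg"""
    s=read_state();Rc=R.from_rotvec(s["orientation"]).as_matrix()
    a=np.radians(yang);y=np.array([np.cos(a),np.sin(a),0]);z=np.array([0,0,-1.]);x=np.cross(y,z)
    Rt=np.c_[x,y,z]
    sh=Rc.T@(np.asarray(p)-s["tool_pos"])/.5
    rv=R.from_matrix(Rc.T@Rt).as_rotvec()/(np.pi/2)
    print("from",s["tool_pos"].round(4),"yang",np.degrees(np.arctan2(Rc[1,1],Rc[0,1])).round(2),"tilt",np.degrees(np.arccos(-Rc[2,2])).round(2),"t",round(s["t"],2))
    print("shift",sh.round(4),"turn",rv.round(4))
E
python3 -c "
from h import *
go([.40,.18,.26],30)"
```

```text
from [0.2406 0.5494 0.1915] yang 66.35 tilt 0.04 t 0.3
shift [-0.5885 -0.549  -0.1367] turn [-4.000e-04  1.000e-04  4.039e-01]
```

{"method": "jog_arm", "body": {"motion": [1,-0.59,-0.55,-0.137,0,0,0.4,1,-0.59,-0.55,-0.137,0,0,0.4,1,-0.59,-0.55,-0.137,0,0,0.4,1,-0.59,-0.55,-0.137,0,0,0.4,1,-0.59,-0.55,-0.137,0,0,0.4,1,-0.59,-0.55,-0.137,0,0,0.4,1,-0.59,-0.55,-0.137,0,0,0.4,1,-0.59,-0.55,-0.137,0,0,0.4]}}

```text
t: 1.1
tool_pos: [0.3973, 0.1857, 0.2592]
orientation: [1.562, 2.725, 0.0]
force: [1.7, 1.0, -0.5]
opening: 0.0931
```

```bash
python3 -c "
from h import *
go([.5857,-.1876,.22],-7.5)"
```

```text
from [0.3973 0.1857 0.2592] yang 30.37 tilt 0.03 t 1.1
shift [-0.8346 -0.0522  0.0787] turn [3.000e-04 2.000e-04 4.207e-01]
```

{"method": "jog_arm", "body": {"motion": [1,-0.835,-0.052,0.079,0,0,0.42,1,-0.835,-0.052,0.079,0,0,0.42,1,-0.835,-0.052,0.079,0,0,0.42,1,-0.835,-0.052,0.079,0,0,0.42,1,-0.835,-0.052,0.079,0,0,0.42,1,-0.835,-0.052,0.079,0,0,0.42,1,-0.835,-0.052,0.079,0,0,0.42,1,-0.835,-0.052,0.079,0,0,0.42]}}

```text
t: 1.9
tool_pos: [0.5767, -0.1703, 0.2217]
orientation: [2.36, 2.072, 0.001]
force: [0.3, 1.0, 1.0]
opening: 0.0929
```

{"method": "jog_arm", "body": {"motion": [1,-0.02,0,0,0,0,0,1,-0.02,0,0,0,0,0]}}

```text
t: 2.1
tool_pos: [0.5748, -0.182, 0.2205]
orientation: [-2.363, -2.068, 0.001]
force: [0.1, 0.2, -0.4]
opening: 0.0929
```

Run:
```python
from h import *
c=cam("wrist");cv2.imwrite("pics/w1.png",c["frame"][:,:,::-1])
np.savez("w1.npz",**c)
B=[.5857,-.1876]
go(B+[.06],-7.5)
print(px(c,B+[.067]),px(c,[.5244,-.224,.036]),px(c,[.6832,-.2455,.088]))
```

```text
from [ 0.575  -0.1804  0.2213] yang -7.54 tilt 0.03 t 2.15
shift [-0.0117  0.0231  0.3226] turn [-0.     -0.0004 -0.0004]
[327.5248564  180.74851398] [283.91592415 207.66926486] [418.49059905 222.83075408]
```

View pics/w1.png

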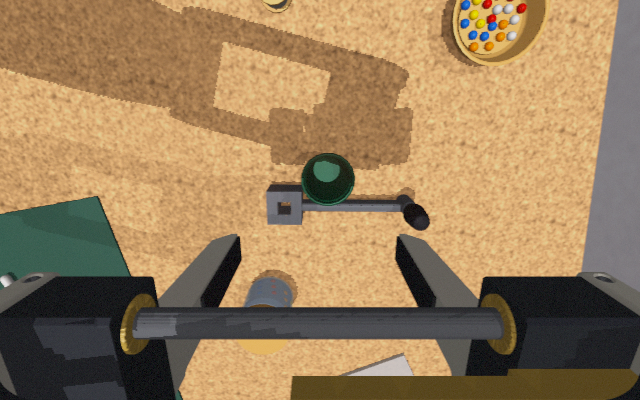

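Run:
```python
from h import *
c=np.load("w1.npz");crop(c["frame"],260,145,440,240,4,"w1c.png")
```

```text
(no output)
```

View pics/w1c.png

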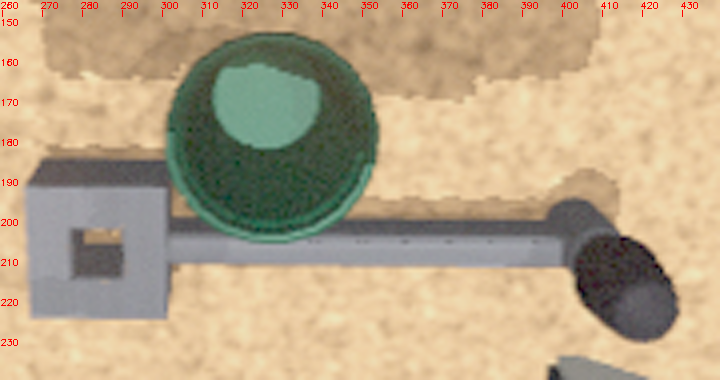

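Run:
```python
from h import *
c=dict(np.load("w1.npz"))
g=lambda x,y,z:at(c,260+x/4-.5,145+y/4-.5,z)
B=g(273,137,.067);print("B",B, "diam",np.linalg.norm(g(167,137,.067)-g(379,137,.067)))
hc=[g(x,y,.036) for x,y in [(26,186),(168,187),(169,318),(30,318)]];H=np.mean(hc,0);print("hub",H,[np.linalg.norm(hc[i]-hc[i-1]) for i in range(4)])
d=g(560,251,.032)-g(168,249,.032);print("arm",np.degrees(np.arctan2(d[1],d[0])))
d=hc[1]-hc[0];print(np.degrees(np.arctan2(d[1],d[0])));d=hc[2]-hc[3];print(np.degrees(np.arctan2(d[1],d[0])))
K=g(645,308,.088);print("knob",K,np.linalg.norm((K-H)[:2]),np.degrees(np.arctan2(*(K-H)[1::-1])))
```

```text
B [ 0.58625794 -0.18524624  0.067     ] diam 0.06198522007741976
hub [ 0.52455718 -0.22426156  0.036     ] [np.float64(0.04584627301079192), np.float64(0.04580876087931782), np.float64(0.04549173573741669), np.float64(0.04639674394277797)]
arm -7.90142825712759
-8.017860651740001
-7.585930562293207
knob [ 0.68582632 -0.24419397  0.088     ] 0.16249626038335946 -7.045862016878844
```

Run:
```python
from h import *
go([.586,-.186,.11],-7.6);go([.586,-.186,.046],-7.6)
```

```text
from [ 0.575  -0.1804  0.2213] yang -7.54 tilt 0.03 t 2.15
shift [-0.0083  0.0233  0.2226] turn [-0.     -0.0004  0.0007]
from [ 0.575  -0.1804  0.2213] yang -7.54 tilt 0.03 t 2.15
shift [-0.0084  0.0233  0.3506] turn [-0.     -0.0004  0.0007]
```

{"method": "jog_arm", "body": {"motion": [1,-0.0084,0.0233,0.12,0,0,0,1,-0.0084,0.0233,0.2,0,0,0,1,-0.0084,0.0233,0.26,0,0,0,1,-0.0084,0.0233,0.31,0,0,0,1,-0.0084,0.0233,0.35,0,0,0,1,-0.0084,0.0233,0.35,0,0,0,1,-0.0084,0.0233,0.35,0,0,0]}}

```text
t: 2.85
tool_pos: [0.5863, -0.1846, 0.0475]
orientation: [2.361, 2.072, 0.002]
force: [0.2, 0.2, 0.2]
opening: 0.0925
```

Run:
```python
from h import *
go([.586,-.186,.045],-7.6)
c=cam("wrist");cv2.imwrite("pics/w2.png",c["frame"][:,:,::-1])
c=cam("top");crop(c["frame"],320,150,420,260,5,"t2.png")
```

```text
from [ 0.5863 -0.1846  0.0475] yang -7.45 tilt 0.06 t 2.85
shift [-0.0029 -0.0002  0.0051] turn [ 0.0004 -0.0004  0.0017]
```

View pics/w2.png

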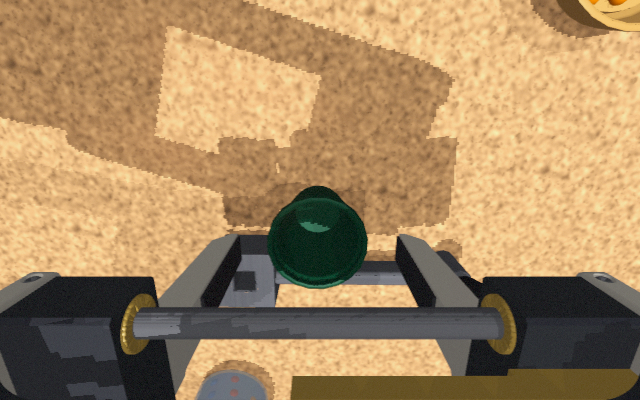

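The bucket sits midway between the fingers, so I'll close on it.

{"method": "jog_arm", "body": {"motion": [0.5,-0.003,0,0.003,0,0,0,0.5,-0.003,0,0.004,0,0,0,0.5,-0.003,0,0.004,0,0,0,0.5,-0.003,0,0.004,0,0,0,0.5,-0.003,0,0.004,0,0,0,0.5,-0.003,0,0.004,0,0,0,0.5,-0.003,0,0.004,0,0,0], "grip_force": 10}}

```text
t: 3.65
tool_pos: [0.5872, -0.1872, 0.0468]
orientation: [2.36, 2.07, 0.003]
force: [0.3, -0.6, -0.4]
opening: 0.0469
```

Run:
```python
from h import *
s=read_state();print(s["opening"],s["force"])
go([.586,-.186,.13],-7.6)
```

```text
0.046867669656951355 [ 0.30457525 -0.63205028 -0.38715329]
from [ 0.5872 -0.1872  0.0468] yang -7.48 tilt 0.18 t 3.65
shift [ 0.002  -0.0022 -0.1665] turn [0.002  0.0001 0.0013]
```

Run:
```python
from h import *
c=cam("wrist");cv2.imwrite("pics/w3.png",c["frame"][:,:,::-1])
c=cam("scene");crop(c["frame"],225,150,325,250,6,"s3.png")
```

```text
(no output)
```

View pics/w3.png

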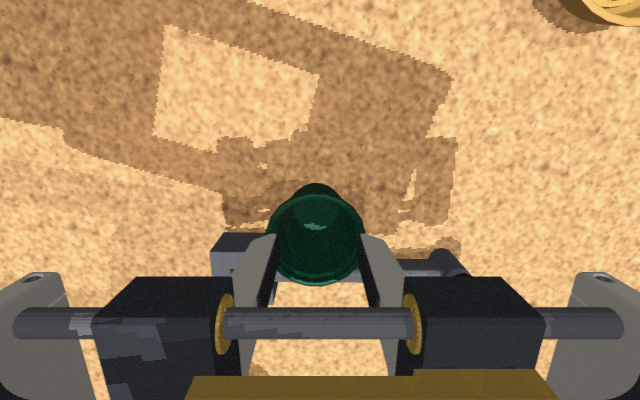

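View pics/s3.png

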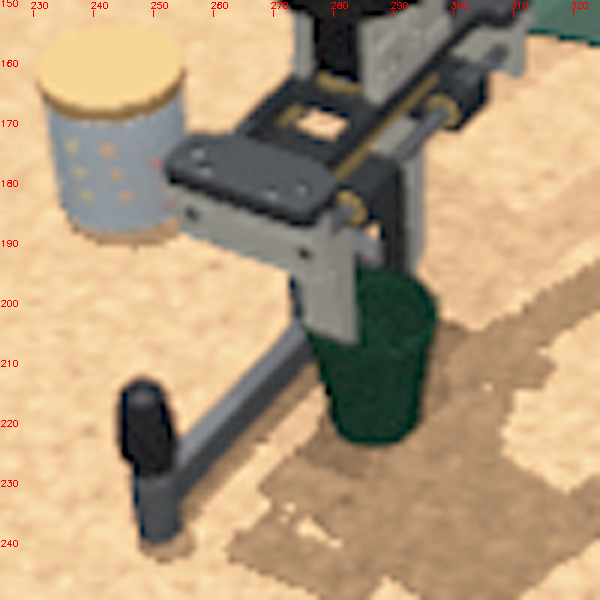

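Run:
```python
from h import *
S=cam("scene");s=read_state();M=R.from_rotvec(s["orientation"]).as_matrix()
for n,l in [("tip+y",[0,.0235,0]),("tip+y outer",[0,.041,0]),("tip x+",[.0075,.0235,0]),("tip x-",[-.0075,.0235,0]),("tip",[0,0,0])]:
    p=s["tool_pos"]+M@np.array(l);print(n,p,px(S,p),(px(S,p)-[225,150]+.5)*6)
crop(S["frame"],265,170,315,235,9,"s3b.png")
```

```text
tip+y [ 0.61056577 -0.19025504  0.04689643] [281.8601317  211.75461027] [344.16079019 373.52766161]
tip+y outer [ 0.62791664 -0.19253415  0.04695384] [278.42707849 215.5649876 ] [323.56247097 396.38992563]
tip x+ [ 0.61154254 -0.18281892  0.04689523] [284.23210447 212.63249595] [358.39262681 378.7949757 ]
tip x- [ 0.60958901 -0.19769117  0.04689764] [279.49866222 210.88061194] [329.99197331 368.28367162]
tip [ 0.58726605 -0.18719453  0.04681934] [286.35987468 206.76030413] [371.15924811 343.56182475]
```

View pics/s3b.png

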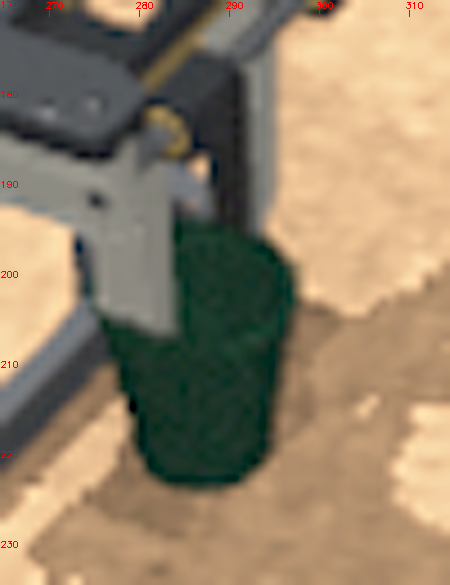

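Run:
```python
from h import *
im=cv2.imread("pics/w3.png")[:,:,::-1];crop(im,220,170,420,320,4,"w3c.png")
im=cv2.imread("pics/w2.png")[:,:,::-1];crop(im,220,170,420,320,4,"w2c.png")
```

```text
(no output)
```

View pics/w3c.png

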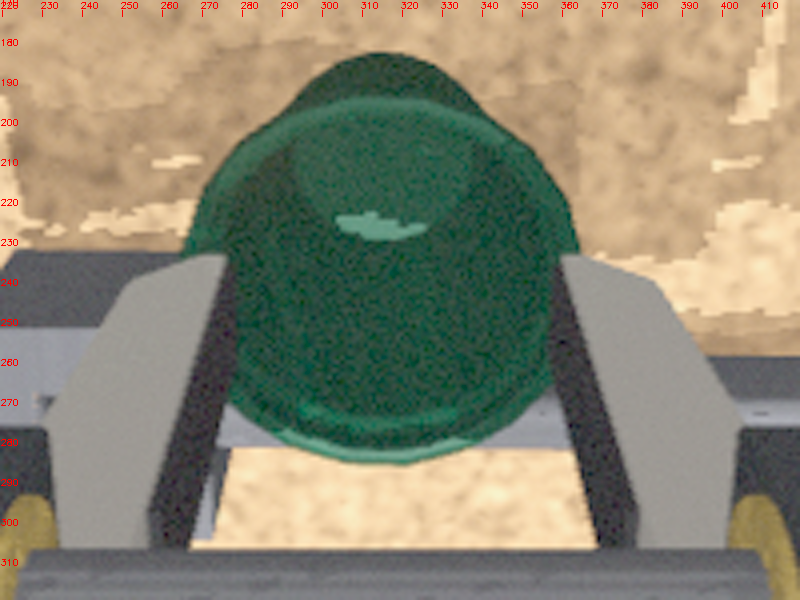

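View pics/w2c.png

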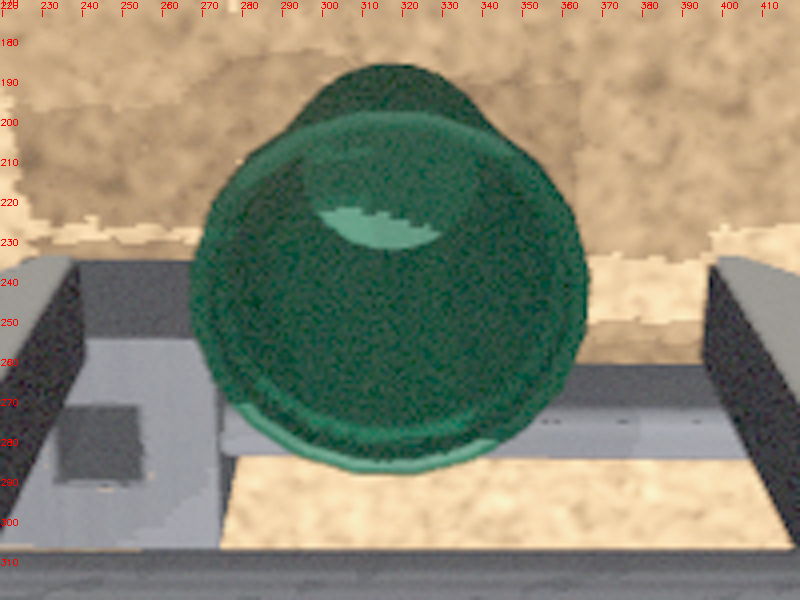

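Run:
```python
from h import *
S=cam("scene");W=cam("wrist");s=read_state();M=R.from_rotvec(s["orientation"]).as_matrix()
for h in [.02,.024,.028,.032]:
  print(h,[px(S,s["tool_pos"]+M@np.array([x,y,-h])).round(1) for y in (.0235,.03) for x in(-.0075,.0075)],[px(W,s["tool_pos"]+M@np.array([x,.0235,-h])).round(1) for x in(-.0075,.0075)])
```

```text
0.02 [array([279.1, 205.3]), array([283.9, 207. ]), array([277.8, 206.7]), array([282.6, 208.4])] [array([354.3, 253.1]), array([355.2, 231.3])]
0.024 [array([279.1, 204.2]), array([283.9, 205.9]), array([277.8, 205.5]), array([282.6, 207.3])] [array([355.1, 256.2]), array([356. , 233.9])]
0.028 [array([279., 203.]), array([283.8, 204.8]), array([277.7, 204.4]), array([282.5, 206.2])] [array([355.8, 259.4]), array([356.8, 236.7])]
0.032 [array([278.9, 201.9]), array([283.7, 203.6]), array([277.6, 203.3]), array([282.4, 205. ])] [array([356.6, 262.7]), array([357.6, 239.6])]
```

The fingers closed to the commanded 47 mm, so they missed the lip. The wrist and scene views both put the real fingertips about 23 mm above the reported TCP, so at this height they are above the 67 mm rim. I'll open, go 24 mm lower and check against the picture.

{"method": "jog_arm", "body": {"motion": [1,0,0,0,0,0,0,1,0,0,0,0,0,0,1,0,0,0,0,0,0,1,0,0,0,0,0,0,1,0.002,-0.002,0.01,0,0,0,1,0.002,-0.002,0.025,0,0,0,1,0.002,-0.002,0.045,0,0,0,1,0.002,-0.002,0.045,0,0,0]}}

```text
t: 4.7
tool_pos: [0.5848, -0.1853, 0.0217]
orientation: [-2.361, -2.071, -0.001]
force: [0.5, -0.1, 0.1]
opening: 0.0931
```

Run:
```python
from h import *
go([.586,-.186,.024],-7.6)
c=cam("wrist");crop(c["frame"],200,170,440,320,3,"w4.png")
c=cam("scene");crop(c["frame"],225,150,325,250,6,"s4.png")
```

```text
from [ 0.5848 -0.1853  0.0217] yang -7.48 tilt 0.05 t 4.7
shift [-0.001   0.0026 -0.0046] turn [-0.0003 -0.0005  0.0013]
```

View pics/w4.png

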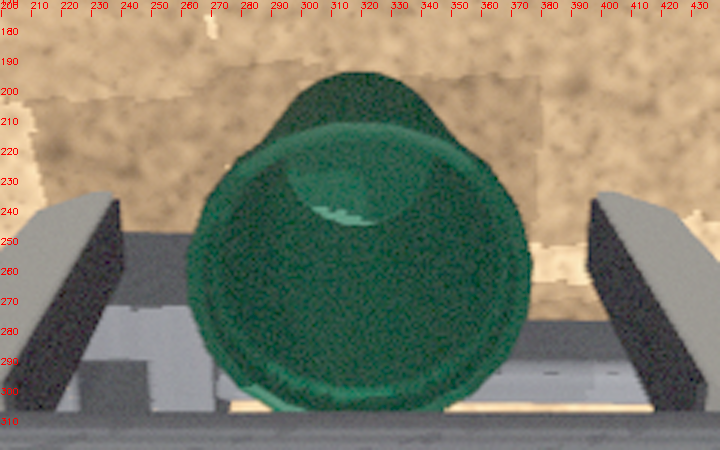

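View pics/s4.png

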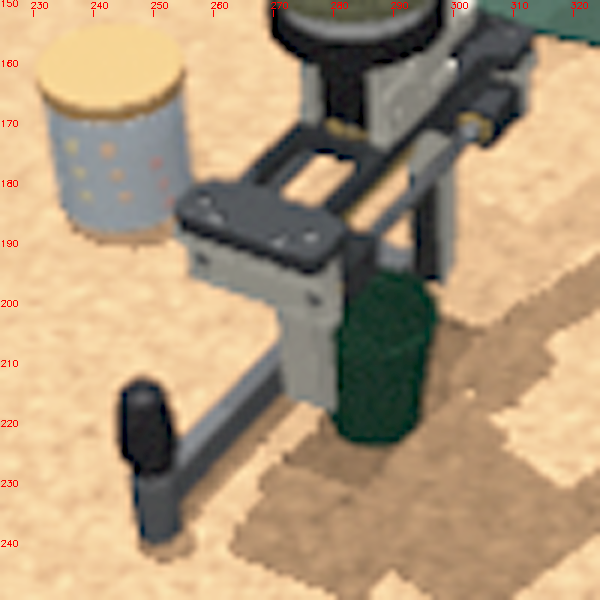

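Now the tips are below the lip, with the bucket centred to about 2 mm. I'll correct that and close.

{"method": "jog_arm", "body": {"motion": [0.5,0.003,0.001,-0.003,0,0,0,0.5,0.003,0.001,-0.003,0,0,0,0.5,0.003,0.001,-0.003,0,0,0,0.5,0.003,0.001,-0.003,0,0,0,0.5,0.003,0.001,-0.003,0,0,0,0.5,0.003,0.001,-0.003,0,0,0], "grip_force": 10}}

```text
t: 5.4
tool_pos: [0.5866, -0.1844, 0.0252]
orientation: [2.361, 2.071, 0.002]
force: [-1.0, -0.4, 1.4]
opening: 0.0626
```

Run:
```python
from h import *
s=read_state();print(s["opening"],s["force"])
go([.586,-.186,.14],-7.6)
```

```text
0.06256007014858181 [-0.9783385  -0.42765214  1.35870093]
from [ 0.5866 -0.1844  0.0252] yang -7.48 tilt 0.11 t 5.4
shift [-0.0032 -0.0003 -0.2297] turn [ 0.0012 -0.0001  0.0013]
```

{"method": "jog_arm", "body": {"motion": [0.5,0,0,-0.04,0,0,0,0.5,0,0,-0.1,0,0,0,0.5,0,0,-0.18,0,0,0,0.5,0,0,-0.27,0,0,0,0.5,0,0,-0.32,0,0,0,0.5,0,0,-0.32,0,0,0]}}

```text
t: 6.0
tool_pos: [0.5891, -0.1856, 0.1909]
orientation: [2.355, 2.066, 0.008]
force: [0.2, 0.0, -0.6]
opening: 0.0626
```

Run:
```python
from h import *
s=read_state();print(s["opening"],s["force"])
go([.443,.121,.20],60)
c=cam("wrist");cv2.imwrite("pics/w5.png",c["frame"][:,:,::-1])
c=cam("scene");crop(c["frame"],210,100,350,250,4,"s5.png")
```

```text
0.06262447936299384 [ 0.22482834  0.02450066 -0.57768133]
from [ 0.5891 -0.1856  0.1909] yang -7.48 tilt 0.62 t 6.0
shift [ 0.5698 -0.3693 -0.0234] turn [ 0.0052  0.0051 -0.7498]
```

View pics/w5.png

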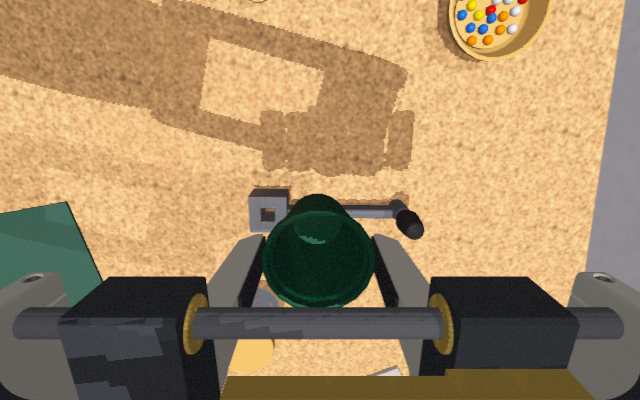

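View pics/s5.png

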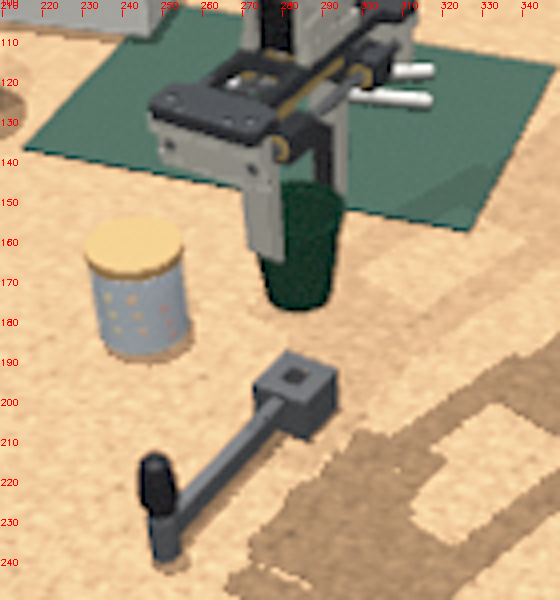

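The bucket is held upright. Next it goes over the other bucket, keeping the same yaw.

Run:
```python
from h import *
go([.443,.121,.19],-7.5)
```

```text
from [ 0.5864 -0.1845  0.1849] yang -7.48 tilt 0.14 t 6.1
shift [ 0.5684 -0.3639 -0.011 ] turn [0.0016 0.     0.0002]
```

{"method": "jog_arm", "body": {"motion": [0.5,0.05,-0.03,-0.011,0,0,0,0.5,0.13,-0.08,-0.011,0,0,0,0.5,0.22,-0.14,-0.011,0,0,0,0.5,0.31,-0.2,-0.011,0,0,0,0.5,0.4,-0.256,-0.011,0,0,0,0.5,0.47,-0.3,-0.011,0,0,0,0.5,0.54,-0.345,-0.011,0,0,0,0.5,0.54,-0.345,-0.011,0,0,0]}}

```text
t: 6.9
tool_pos: [0.447, 0.1097, 0.1873]
orientation: [-2.355, -2.077, 0.002]
force: [0.5, -0.2, -0.5]
opening: 0.0622
```

Run:
```python
from h import *
go([.443,.121,.15],-7.5)
W=cam("wrist");cv2.imwrite("pics/w6.png",W["frame"][:,:,::-1])
c=cam("scene");crop(c["frame"],340,110,480,250,5,"s6.png")
c=cam("top");crop(c["frame"],170,190,290,310,5,"t6.png")
s=read_state();
print(px(c,[.443,.121,.067]),"held rim would be",px(c,s["tool_pos"]+[0,0.0008,.042]),px(W,[.443,.121,.067]))
```

```text
from [0.447  0.1097 0.1873] yang -7.18 tilt 0.14 t 6.9
shift [ 0.0213 -0.0106  0.0747] turn [-0.0015 -0.0004  0.0035]
[243.8927591  270.83145534] held rim would be [238.9667817  273.26677286] [312.6485133  174.83473612]
```

View pics/w6.png

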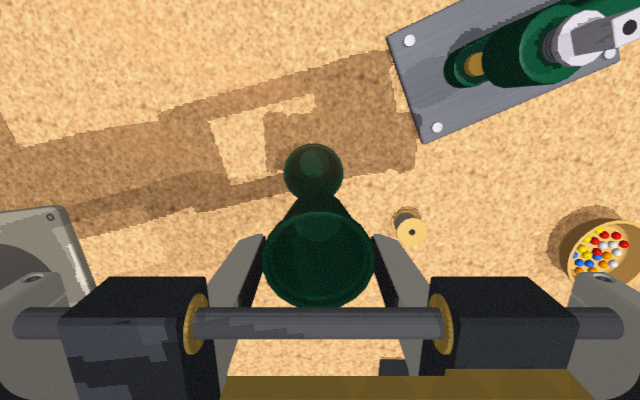

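View pics/s6.png

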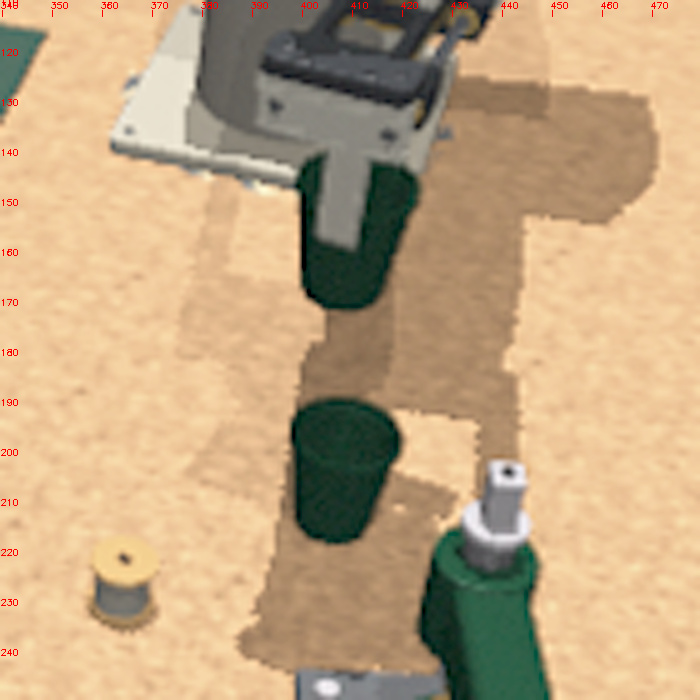

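View pics/t6.png

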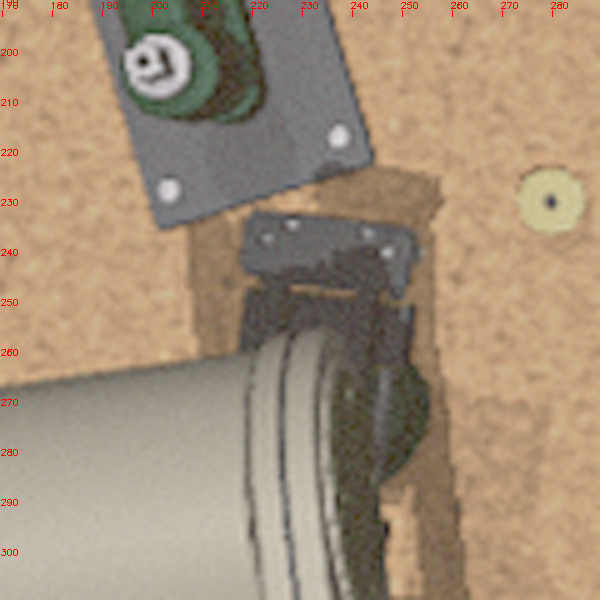

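Run:
```python
from h import *
im=cv2.imread("pics/w6.png")[:,:,::-1];crop(im,255,135,385,315,4,"w6c.png")
W=cam("wrist");s=read_state();M=R.from_rotvec(s["orientation"]).as_matrix()
print("other",at(W,313.3,172.5,.067))
r=at(W,319,259,s["tool_pos"][2]+.042);print("held in tool",M.T@(r-s["tool_pos"]),r)
```

```text
other [0.44698782 0.11857886 0.067     ]
held in tool [ 0.00104362  0.00060438 -0.04200082] [0.45088866 0.10581721 0.23056831]
```

View pics/w6c.png

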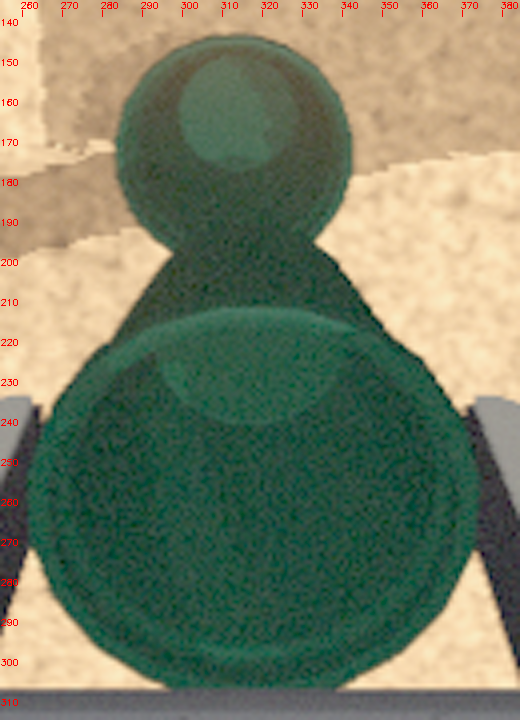

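Run:
```python
from h import *
W=cam("wrist");np.savez("w7.npz",**W);crop(W["frame"],255,135,385,315,4,"w7c.png")
s=read_state();print(s["tool_pos"],s["t"],np.abs(s["dq"]).max())
```

```text
[0.45045906 0.10452666 0.18888335] 7.15 0.010749087639066762
```

View pics/w7c.png

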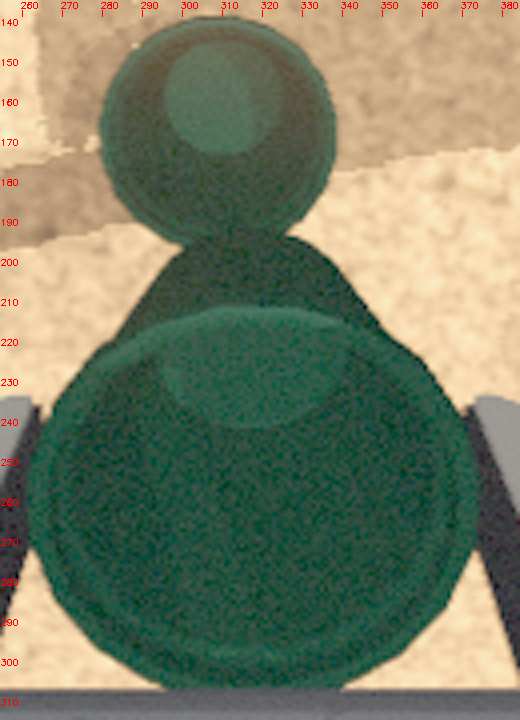

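Run:
```python
from h import *
W=dict(np.load("w7.npz"));s=read_state();M=R.from_rotvec(s["orientation"]).as_matrix()
o=at(W,309,168,.067);print("other",o)
z=s["tool_pos"][2]+.042
for v in (257,259):
  r=at(W,318,v,z);print("held in tool",M.T@(r-s["tool_pos"]),r)
h=np.r_[.0015,0,0];print(M@h)
print(np.linalg.norm(at(W,255+100/4-.5,168,.067)-at(W,255+336/4-.5,168,.067)))
go([.4435,.1205,.19]-M@h,-7.5)
go([.4435,.1205,.12]-M@h,-7.5)
go([.4435,.1205,.052]-M@h,-7.5)
```

```text
other [0.44366949 0.12338403 0.067     ]
held in tool [ 0.00206248  0.00022776 -0.04200155] [0.45092466 0.10658075 0.23088335]
held in tool [ 0.00082621  0.00022877 -0.04200052] [0.45076299 0.10535509 0.23088335]
[ 1.97377120e-04  1.48695686e-03 -1.25039326e-06]
0.061985846148622875
from [0.4505 0.1045 0.1889] yang -7.56 tilt 0.07 t 7.15
shift [ 0.0268 -0.018  -0.0023] turn [ 0.0006  0.0005 -0.0007]
from [0.4505 0.1045 0.1889] yang -7.56 tilt 0.07 t 7.15
shift [ 0.027  -0.0181  0.1377] turn [ 0.0006  0.0005 -0.0007]
from [0.4505 0.1045 0.1889] yang -7.56 tilt 0.07 t 7.15
shift [ 0.0271 -0.0182  0.2737] turn [ 0.0006  0.0005 -0.0007]
```

{"method": "jog_arm", "body": {"motion": [0.5,0.03,-0.0185,0,0,0,0,0.5,0.03,-0.0185,0,0,0,0,0.5,0.03,-0.0185,0.06,0,0,0,0.5,0.03,-0.0185,0.12,0,0,0,0.5,0.03,-0.0185,0.16,0,0,0,0.5,0.03,-0.0185,0.16,0,0,0,0.5,0.03,-0.0185,0.16,0,0,0]}}

```text
t: 7.85
tool_pos: [0.4435, 0.1197, 0.1091]
orientation: [2.364, 2.068, -0.001]
force: [0.0, -0.5, -0.5]
opening: 0.0625
```

Run:
```python
from h import *
s=read_state()
W=cam("wrist");crop(W["frame"],220,150,420,320,4,"w8.png")
c=cam("scene");crop(c["frame"],360,130,470,240,6,"s8.png")
go([.4435,.1205,.055],-7.5);print(read_state()["force"])
```

```text
from [0.4446 0.1202 0.1104] yang -7.6 tilt 0.17 t 7.95
shift [ 0.0003 -0.0026  0.1109] turn [ 0.0019  0.0002 -0.0011]
[ 0.69246641 -0.40822156 -0.34257587]
```

View pics/w8.png

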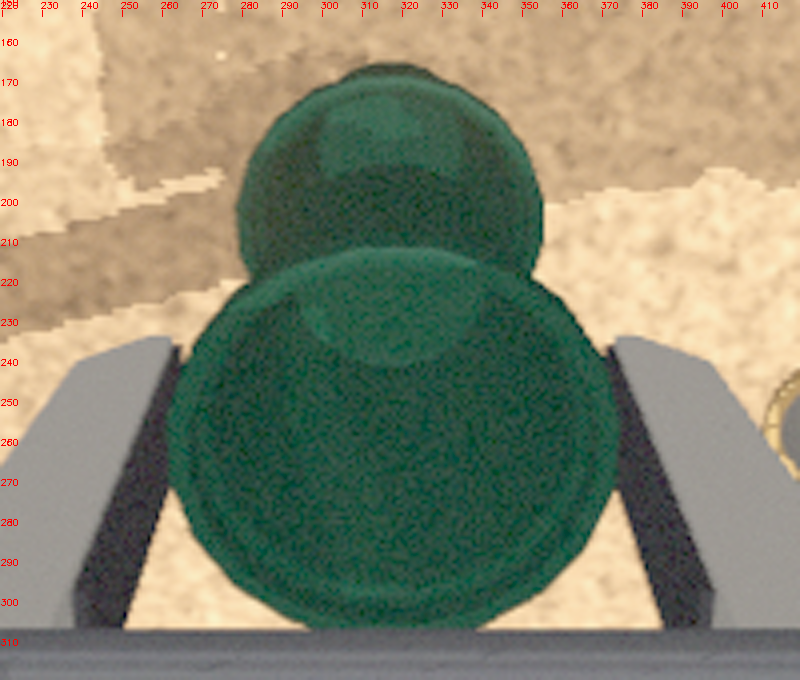

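View pics/s8.png

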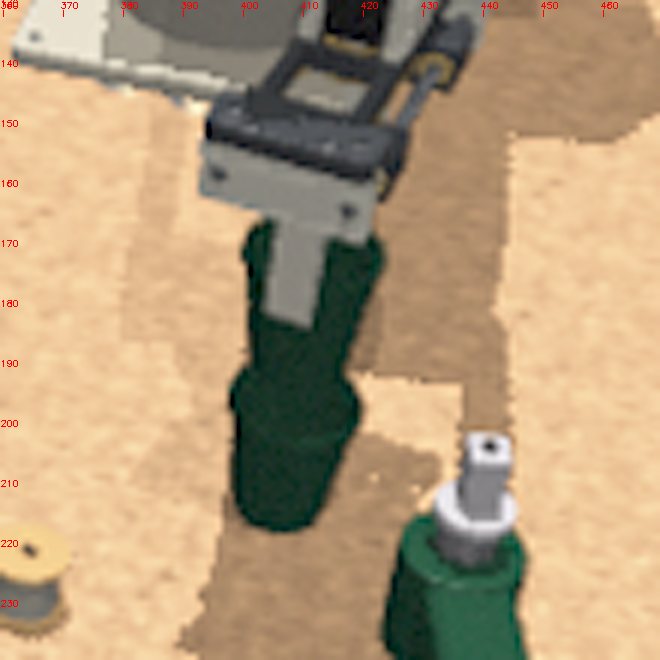

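Run:
```python
from h import *
W=cam("wrist");s=read_state();M=R.from_rotvec(s["orientation"]).as_matrix()
for v in (204.5,206): print(at(W,317.1,v,.067))
print(s["tool_pos"]+M@[.0015,0,0])
```

```text
[0.44498823 0.12374931 0.067     ]
[0.44481511 0.12246168 0.067     ]
[0.44489626 0.12188404 0.11060723]
```

{"method": "jog_arm", "body": {"motion": [0.5,0.002,0,0.03,0,0,0,0.5,0.002,0,0.06,0,0,0,0.5,0.002,0,0.09,0,0,0,0.5,0.002,0,0.105,0,0,0,0.5,0.002,0,0.11,0,0,0,0.5,0.002,0,0.11,0,0,0]}}

```text
t: 8.6
tool_pos: [0.4449, 0.1214, 0.0555]
orientation: [2.362, 2.068, 0.003]
force: [-0.7, 0.1, -1.0]
opening: 0.0623
```

Run:
```python
from h import *
W=cam("wrist");crop(W["frame"],220,150,420,320,4,"w9.png")
c=cam("scene");crop(c["frame"],360,130,470,240,6,"s9.png")
go([.4435,.1205,.052],-7.5);print(read_state()["force"])
```

```text
from [0.4455 0.1215 0.0562] yang -7.58 tilt 0.24 t 8.7
shift [-0.0025 -0.0037  0.0084] turn [ 0.0027 -0.0001 -0.0009]
[-0.94487292  0.27814766 -0.52298706]
```

View pics/w9.png

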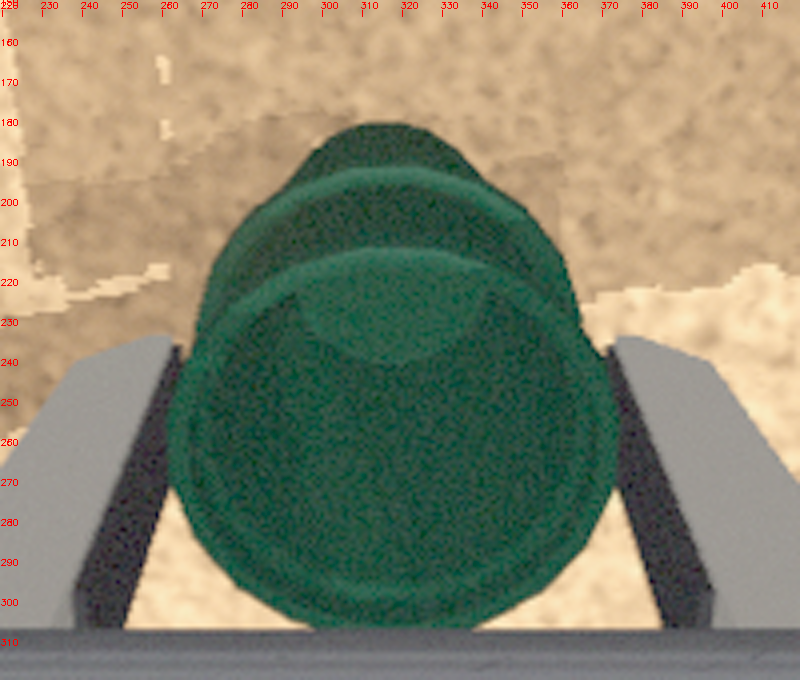

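View pics/s9.png

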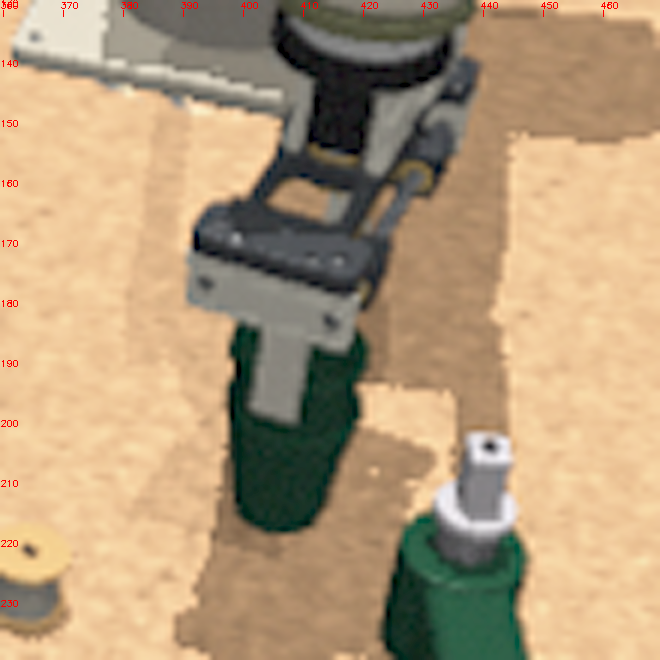

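{"method": "jog_arm", "body": {"motion": [0.5,-0.001,0,0.004,0,0,0,0.5,-0.001,0,0.008,0,0,0,0.5,-0.001,0,0.01,0,0,0,0.5,-0.001,0,0.012,0,0,0,0.5,-0.001,0,0.012,0,0,0]}}

```text
t: 9.2
tool_pos: [0.4456, 0.1213, 0.0506]
orientation: [2.361, 2.068, 0.006]
force: [-3.2, 0.2, 4.7]
opening: 0.0627
```

Run:
```python
from h import *
s=read_state();print(s["tool_pos"],s["force"],s["opening"])
```

```text
[0.44563831 0.12129631 0.05064208] [-3.2138186   0.22507058  4.69982083] 0.06272663232833267
```

The gripper feels 4.7 N upward with the TCP at 0.0506, so the bucket is seated. I'll release and look.

{"method": "jog_arm", "body": {"motion": [1,0,0,0,0,0,0,1,0,0,0,0,0,0,1,0,0,0,0,0,0,1,0,0,0,0,0,0,1,0,0,-0.04,0,0,0,1,0,0,-0.12,0,0,0,1,0,0,-0.2,0,0,0,1,0,0,-0.25,0,0,0]}}

```text
t: 10.0
tool_pos: [0.4461, 0.1214, 0.1789]
orientation: [2.36, 2.066, 0.01]
force: [0.4, 0.6, 0.9]
opening: 0.0929
```

Run:
```python
from h import *
W=cam("wrist");np.savez("w10.npz",**W);cv2.imwrite("pics/w10.png",W["frame"][:,:,::-1])
c=cam("scene");crop(c["frame"],380,160,450,230,8,"s10.png")
for z in (.067,.092,.095):
  print(z,px(c,[.4449,.1225,z]),[px(c,[.4449+.032*np.cos(a),.1225+.032*np.sin(a),z]).round(1)[1] for a in (0.15,3.3)])
go([.57,-.20,.25],82)
```

```text
0.067 [409.22670335 195.92875831] [np.float64(203.3), np.float64(188.9)]
0.092 [410.54425485 188.89471029] [np.float64(196.2), np.float64(181.9)]
0.095 [410.70479053 188.03765408] [np.float64(195.3), np.float64(181.0)]
from [0.4479 0.1217 0.1804] yang -7.59 tilt 0.71 t 10.1
shift [-0.605   0.3287 -0.1369] turn [ 0.0075  0.0046 -0.9954]
```

View pics/w10.png

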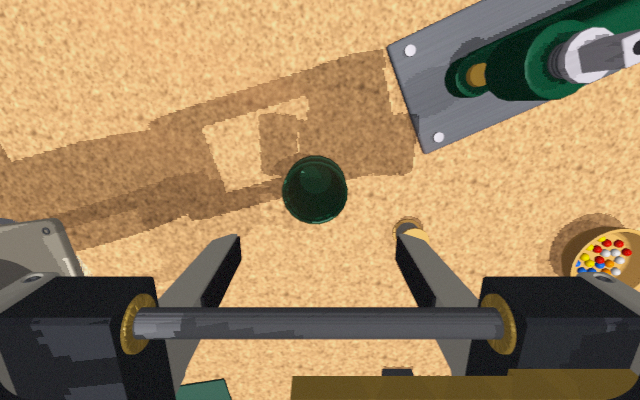

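View pics/s10.png

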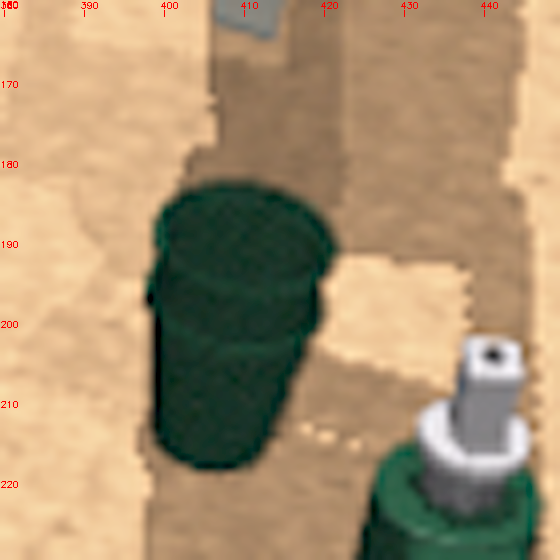

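The upper rim matches a height of 92 mm, so it is fully nested and upright. Next I'll go over the lever with the jaws turned across its arm.

{"method": "jog_arm", "body": {"motion": [1,-0.605,0.329,-0.137,0.0075,0.0046,-0.995,1,-0.605,0.329,-0.137,0.0075,0.0046,-0.995,1,-0.605,0.329,-0.137,0.0075,0.0046,-0.995,1,-0.605,0.329,-0.137,0.0075,0.0046,-0.995,1,-0.605,0.329,-0.137,0.0075,0.0046,-0.995,1,-0.605,0.329,-0.137,0.0075,0.0046,-0.995,1,-0.605,0.329,-0.137,0.0075,0.0046,-0.995,1,-0.605,0.329,-0.137,0.0075,0.0046,-0.995]}}

```text
t: 10.9
tool_pos: [0.5704, -0.2038, 0.249]
orientation: [0.877, 3.017, 0.0]
force: [0.1, 0.7, -0.1]
opening: 0.0929
```

Run:
```python
from h import *
go([.574,-.231,.16],82.4)
```

```text
from [ 0.5704 -0.2038  0.249 ] yang 57.59 tilt 0.02 t 10.9
shift [-0.0352 -0.042   0.178 ] turn [ 2.000e-04  1.000e-04 -2.757e-01]
```

{"method": "jog_arm", "body": {"motion": [1,-0.035,-0.042,0.1,0,0,-0.276,1,-0.035,-0.042,0.178,0,0,-0.276,1,-0.035,-0.042,0.178,0,0,-0.276,1,-0.035,-0.042,0.178,0,0,-0.276,1,-0.035,-0.042,0.178,0,0,-0.276]}}

```text
t: 11.4
tool_pos: [0.5741, -0.2309, 0.16]
orientation: [0.214, 3.134, 0.0]
force: [0.4, -0.2, -0.4]
opening: 0.093
```

Run:
```python
from h import *
cam("wrist")
W=cam("wrist");np.savez("w11.npz",**W);cv2.imwrite("pics/w11.png",W["frame"][:,:,::-1])
crop(W["frame"],220,40,420,320,3,"w11c.png")
H=np.array([.5245,-.2243,0]);a=np.radians(-7.6);d=np.array([np.cos(a),np.sin(a),0])
print(px(W,H+[0,0,.036]),px(W,H+.05*d+[0,0,.032]))
go([.574,-.231,.16],82.4)
```

```text
[317.63395102 135.13446171] [317.80176809 181.34426787]
from [ 0.5748 -0.2311  0.1614] yang 82.26 tilt 0.15 t 11.5
shift [ 0.0017 -0.0001  0.0029] turn [-0.0003  0.0016 -0.0015]
```

View pics/w11c.png

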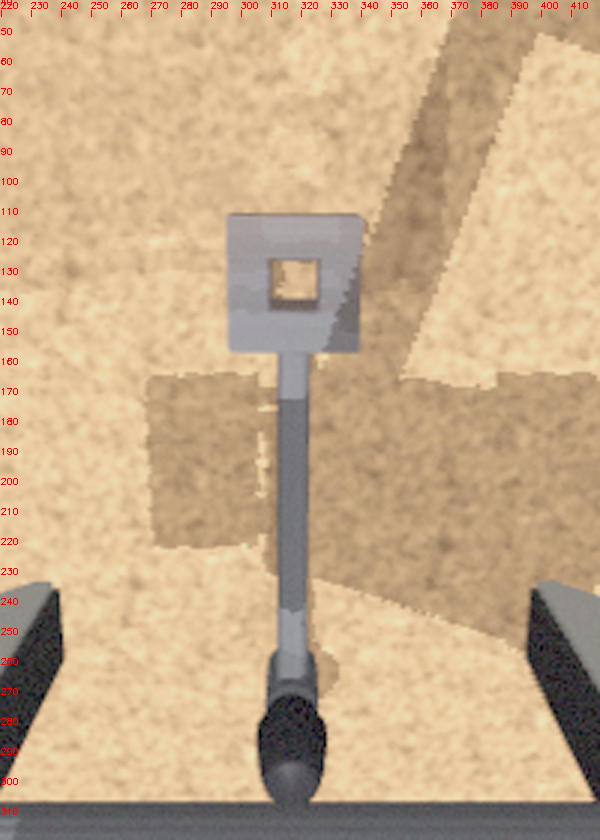

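Run:
```python
from h import *
W=dict(np.load("w11.npz"));print(at(W,317.7,133.8,.036))
go([.573,-.231,-.015],82.4)
```

```text
[ 0.52317219 -0.22404949  0.036     ]
from [ 0.5748 -0.2311  0.1614] yang 82.26 tilt 0.15 t 11.5
shift [ 4.600e-03 -2.000e-04  3.529e-01] turn [-0.0003  0.0016 -0.0015]
```

{"method": "jog_arm", "body": {"motion": [1,0.0046,0,0.09,0,0.0016,-0.0015,1,0.0046,0,0.18,0,0.0016,-0.0015,1,0.0046,0,0.25,0,0.0016,-0.0015,1,0.0046,0,0.3,0,0.0016,-0.0015,1,0.0046,0,0.33,0,0.0016,-0.0015,1,0.0046,0,0.345,0,0.0016,-0.0015,1,0.0046,0,0.35,0,0.0016,-0.0015,1,0.0046,0,0.35,0,0.0016,-0.0015]}}

```text
t: 12.3
tool_pos: [0.5741, -0.2314, -0.0122]
orientation: [0.209, 3.133, -0.002]
force: [-1.1, 0.5, 0.7]
opening: 0.0929
```

Run:
```python
from h import *
s=read_state();print(s["force"])
go([.573,-.231,-.017],82.4)
W=cam("wrist");cv2.imwrite("pics/w12.png",W["frame"][:,:,::-1])
c=cam("scene");crop(c["frame"],225,150,335,250,6,"s12.png")
```

```text
[-1.10964544  0.49294628  0.65227249]
from [ 0.5741 -0.2314 -0.0122] yang 82.38 tilt 0.14 t 12.3
shift [0.0023 0.0005 0.0097] turn [-0.0008  0.0013 -0.0002]
```

View pics/w12.png

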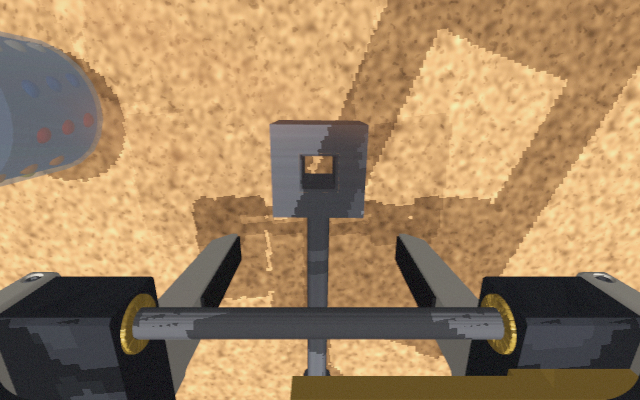

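View pics/s12.png

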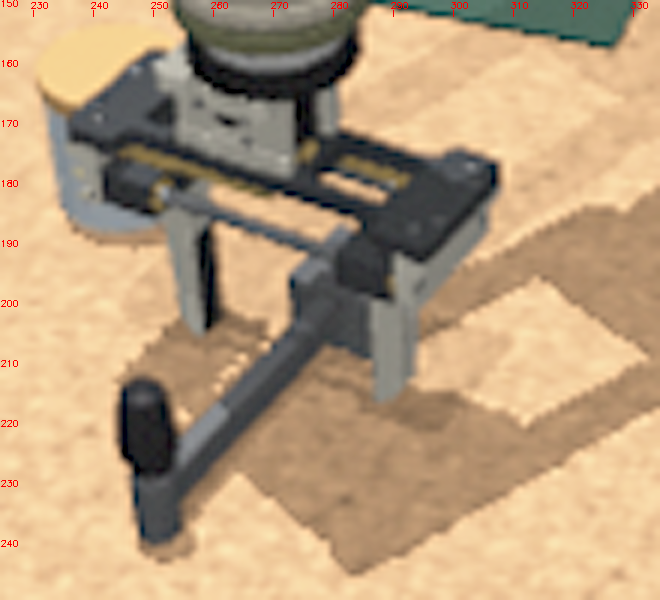

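Run:
```python
from h import *
W=cam("wrist");crop(W["frame"],250,100,390,300,4,"w12c.png");s=read_state();M=R.from_rotvec(s["orientation"]).as_matrix()
print(s["tool_pos"])
for u,v in [(319.5,126),(319.5,217),(319.5,171.5)]: print(M.T@(at(W,u,v,.036)-s["tool_pos"]))
```

```text
[ 0.57419712 -0.23154937 -0.01188771]
[ 0.07220807  0.00086168 -0.04807372]
[ 0.02686897  0.00092283 -0.04795792]
[ 0.05057308  0.00089086 -0.04801846]
```

View pics/w12c.png

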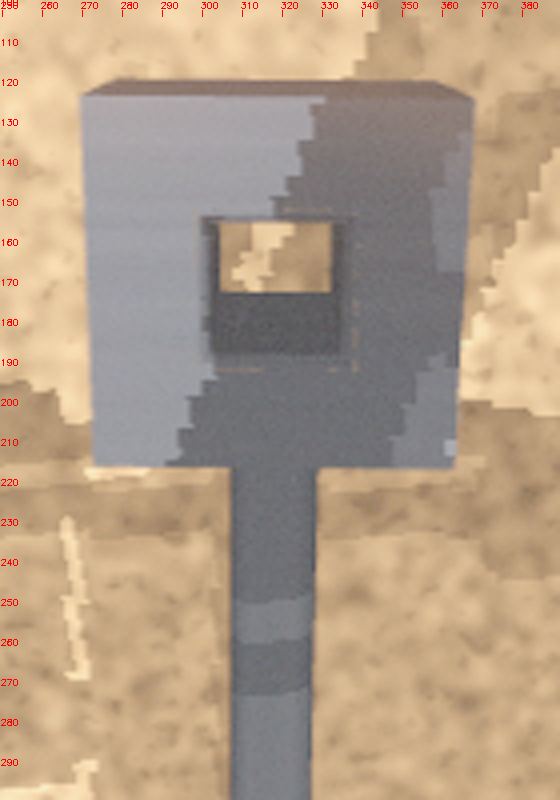

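The hole lies 50.3 mm from the finger plane and the arm is centred, so I'll go down 6 mm more and grip.

{"method": "jog_arm", "body": {"motion": [1,0,0,0.006,-0.0008,0.0013,0,1,0,0,0.012,-0.0008,0.0013,0,1,0,0,0.012,-0.0008,0.0013,0], "grip_force": 50}}

```text
t: 12.75
tool_pos: [0.574, -0.2314, -0.0183]
orientation: [0.209, 3.135, 0.0]
force: [0.1, 0.6, -0.2]
opening: 0.0927
```

{"method": "jog_arm", "body": {"motion": [0,0,0,0,0,0,0,0,0,0,0,0,0,0,0,0,0,0,0,0,0,0,0,0,0,0,0,0,0,0,0,0,0,0,0,0,0,0,0,0,0,0,0,0,0,0,0,0,0,0,0,0,0,0,0,0], "grip_force": 50}}

```text
t: 13.55
tool_pos: [0.574, -0.2314, -0.0183]
orientation: [0.209, 3.135, 0.0]
force: [0.3, 0.5, 0.8]
opening: 0.0335
```

Run:
```python
from h import *
s=read_state();print(s["force"],s["wrist_torque"],s["opening"],s["tool_pos"])
go([.574,-.231,.1],82.4)
W=cam("wrist");cv2.imwrite("pics/w13.png",W["frame"][:,:,::-1])
```

```text
[0.25517196 0.5418513  0.79345709] [ 0.02776115 -0.05950023 -0.00675506] 0.0335225505567028 [ 0.57398674 -0.23142435 -0.01826445]
from [ 0.574  -0.2314 -0.0183] yang 82.39 tilt 0.0 t 13.55
shift [ 1.000e-04  9.000e-04 -2.365e-01] turn [ 0.      0.     -0.0002]
```

View pics/w13.png

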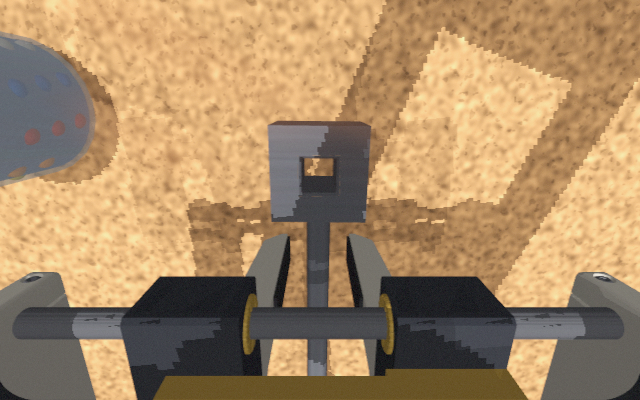

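Still closing, so I'll give it more time.

{"method": "jog_arm", "body": {"motion": [0,0,0,0,0,0,0,0,0,0,0,0,0,0,0,0,0,0,0,0,0,0,0,0,0,0,0,0,0,0,0,0,0,0,0], "grip_force": 50}}

```text
t: 14.1
tool_pos: [0.574, -0.2315, -0.0182]
orientation: [0.209, 3.135, -0.0]
force: [1.3, -0.9, -0.5]
opening: 0.0117
```

Run:
```python
from h import *
s=read_state();print(s["force"],s["wrist_torque"],s["opening"],s["tool_pos"])
W=cam("wrist");crop(W["frame"],240,110,400,310,4,"w14.png")
```

```text
[ 1.27276419 -0.85986009 -0.51957011] [-0.05142453  0.00458634 -0.09730107] 0.011697582669544088 [ 0.57401435 -0.23150541 -0.01823734]
```

View pics/w14.png

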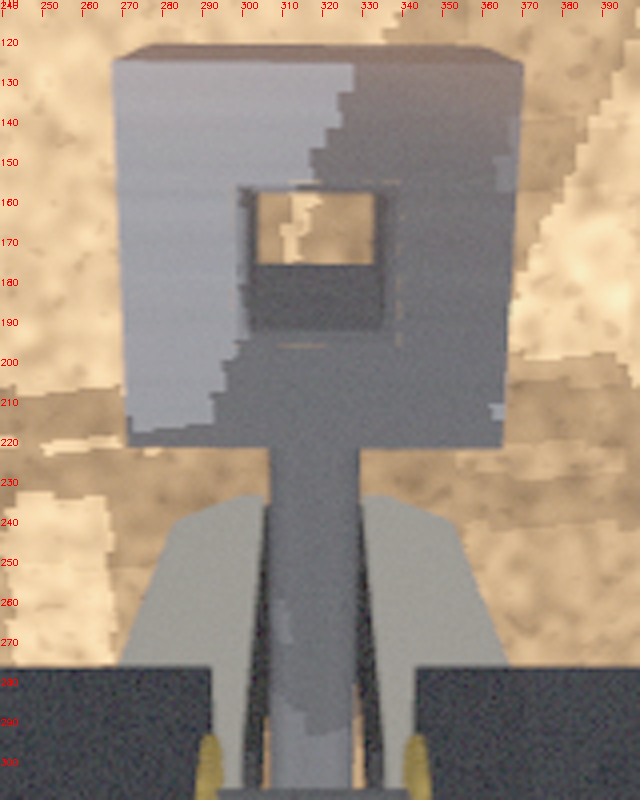

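{"method": "jog_arm", "body": {"motion": [0,0,0,0,0,0,0,0,0,0,0,0,0,0,0,0,0,-0.01,0,0,0,0,0,0,-0.03,0,0,0,0,0,0,-0.06,0,0,0,0,0,0,-0.08,0,0,0,0,0,0,-0.08,0,0,0,0,0,0,-0.08,0,0,0], "grip_force": 55}}

```text
t: 14.95
tool_pos: [0.5745, -0.2317, 0.0225]
orientation: [0.209, 3.133, -0.001]
force: [-0.0, -0.2, -8.0]
opening: 0.0115
```

Run:
```python
from h import *
s=read_state();print(s["force"],s["wrist_torque"],s["opening"],s["tool_pos"])
go([.57,-.23,.1],82.4)
W=cam("wrist");crop(W["frame"],240,110,400,310,4,"w15.png")
c=cam("scene");crop(c["frame"],225,140,335,250,6,"s15.png")
```

```text
[-0.01312723 -0.20984313 -8.01803822] [ 0.01975261  0.06257191 -0.02747671] 0.01148659941639767 [ 0.57446909 -0.2317278   0.02252162]
from [ 0.5745 -0.2317  0.0225] yang 82.38 tilt 0.08 t 14.95
shift [ 0.0091  0.0022 -0.155 ] turn [-0.0003  0.0009 -0.0002]
```

View pics/w15.png

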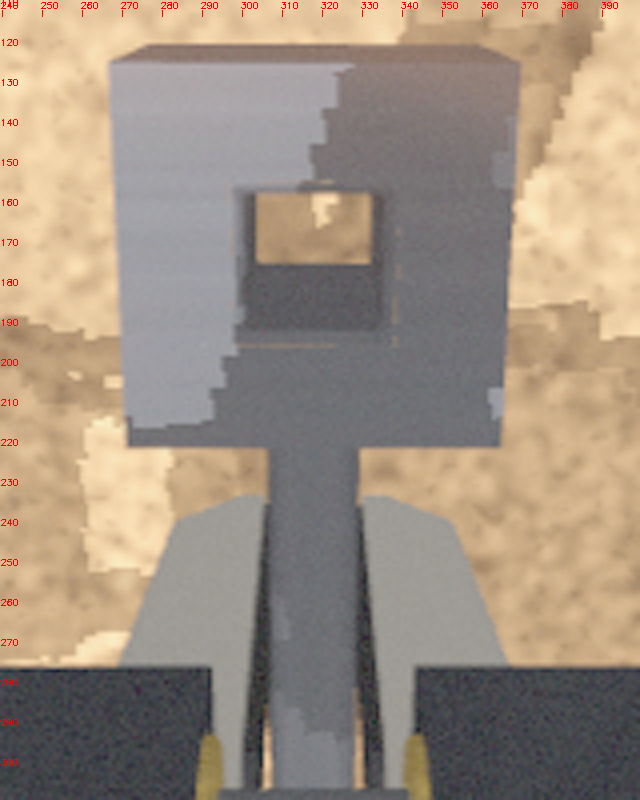

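View pics/s15.png

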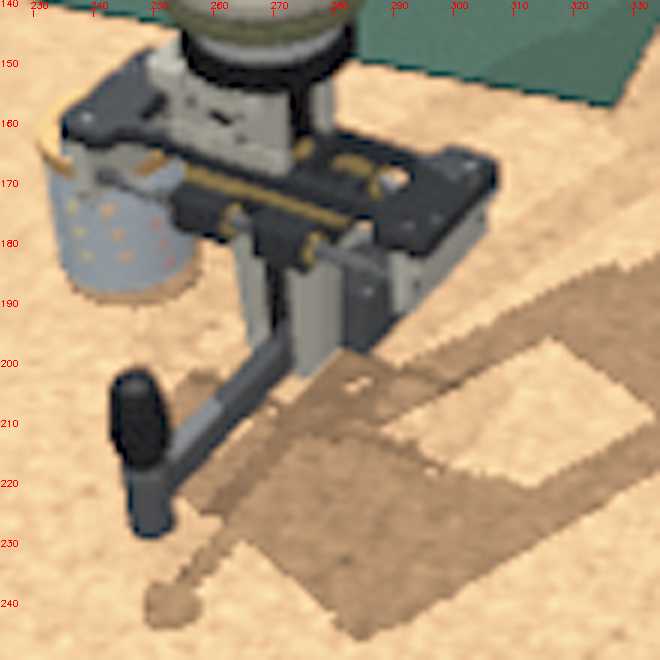

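The lever is lifted and level, with 8.0 N on the wrist and the hub's pixels unchanged. I'll raise it high, then carry it to a staging pose beside the spindle.

{"method": "jog_arm", "body": {"motion": [0,0,0,-0.05,0,0,0,0,0,0,-0.12,0,0,0,0,0,0,-0.2,0,0,0,0,0,0,-0.28,0,0,0,0,0,0,-0.36,0,0,0,0,0,0,-0.44,0,0,0,0,0,0,-0.51,0,0,0,0,0,0,-0.55,0,0,0]}}

```text
t: 15.85
tool_pos: [0.5744, -0.2317, 0.2996]
orientation: [0.209, 3.132, -0.002]
force: [1.2, -0.6, -7.3]
opening: 0.0112
```

Run:
```python
from h import *
s=read_state();print(s["opening"])
go([.689,.154,.30],106.8)
S=cam("scene")
print(at(S,441.1,203.6,.205)); c=cam("top");crop(c["frame"],175,175,235,245,8,"t16.png")
im=S["frame"];crop(im,420,190,460,230,14,"s16.png")
```

```text
0.0112339008840332
from [ 0.5744 -0.2317  0.2996] yang 82.38 tilt 0.15 t 15.85
shift [-0.125   0.795  -0.0013] turn [-0.0009  0.0014 -0.2713]
[0.61920353 0.20820021 0.205     ]
```

View pics/t16.png

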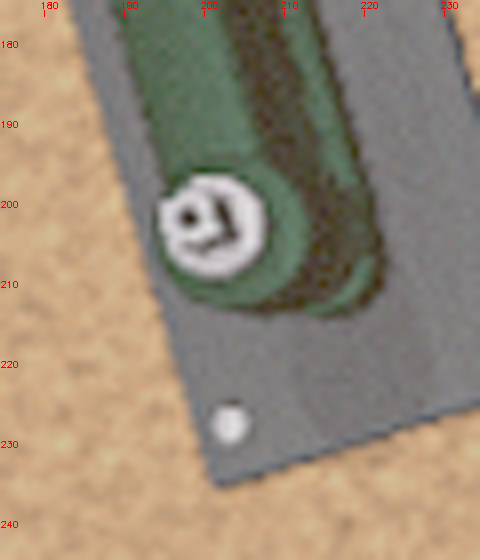

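View pics/s16.png

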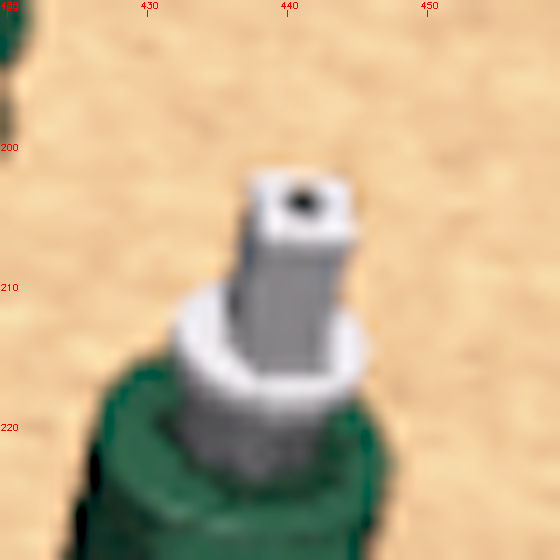

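{"method": "jog_arm", "body": {"motion": [0,-0.01,0.06,0,0,0.001,-0.02,0,-0.03,0.15,0,0,0.001,-0.06,0,-0.045,0.25,0,0,0.001,-0.1,0,-0.06,0.34,0,0,0.001,-0.14,0,-0.075,0.43,0,0,0.001,-0.18,0,-0.09,0.52,0,0,0.001,-0.22,0,-0.1,0.61,0,0,0.001,-0.25,0,-0.115,0.7,0,0,0.001,-0.271]}}

```text
t: 16.75
tool_pos: [0.6778, 0.109, 0.2963]
orientation: [0.461, -3.106, 0.004]
force: [1.6, -0.5, -7.8]
opening: 0.0112
```

Run:
```python
from h import *
cam("wrist")
go([.689,.154,.30],106.8)
c=cam("top");print(at(c,198,201.75,.205));S=cam("scene");print(at(S,441.1,204,.205))
cam("wrist");W=cam("wrist");np.savez("w17.npz",**W);cv2.imwrite("pics/w17.png",W["frame"][:,:,::-1]);s=read_state();print(s["tool_pos"],s["opening"],s["force"],s["q"])
```

```text
from [0.6783 0.1173 0.2951] yang 107.32 tilt 0.14 t 16.8
shift [-0.0422  0.0637 -0.0096] turn [ 0.0015 -0.0005  0.0058]
[0.61997622 0.20875281 0.205     ]
[0.62058938 0.20839369 0.205     ]
[0.67773829 0.10738087 0.29657931] 0.011473417957341461 [-0.6337595  -0.59814066 -6.58933424] [ 0.0843543   0.35795474  1.03543559 -0.00327615  1.74950534 -1.78041019]
```

View pics/w17.png

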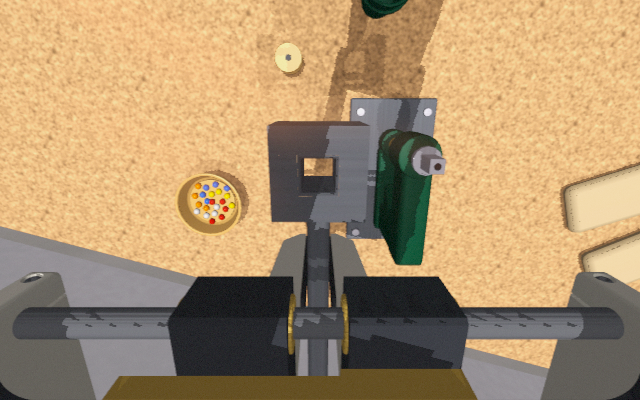

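Run:
```python
from h import *
W=dict(np.load("w17.npz"))
crop(W["frame"],340,90,460,190,6,"w17c.png")
```

```text
(no output)
```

View pics/w17c.png

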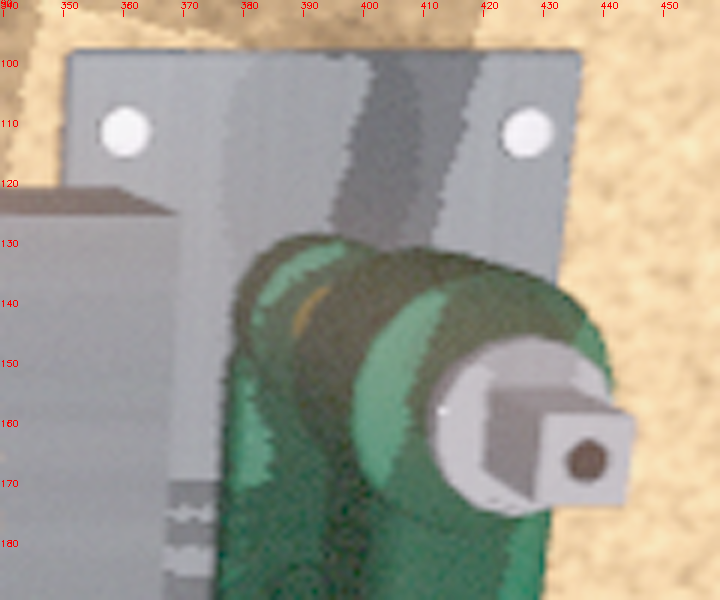

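Run:
```python
from h import *
W=dict(np.load("w17.npz"))
g=lambda x,y,z:at(W,340+x/6-.5,90+y/6-.5,z)
print("spindle",g(587,459,.205))
a,b=g(70,50,.012),g(580,52,.012);d=b-a;print("plate front",a,b,np.linalg.norm(d),np.degrees(np.arctan2(d[1],d[0])))
a,b=g(125,132,.012),g(527,133,.012);d=b-a;print("bolts",np.degrees(np.arctan2(d[1],d[0])))
for p,q in [((541,412),(634,415)),((534,500),(626,506))]:
  d=g(*q,.205)-g(*p,.205);print(np.linalg.norm(d),np.degrees(np.arctan2(d[1],d[0])))
s=read_state();M=R.from_rotvec(s["orientation"]).as_matrix();print(np.degrees(np.arctan2(M[1,1],M[0,1])))
z=s["tool_pos"][2]+.018+.036
h=lambda x,y:at(W,x,y,z)
```

```text
spindle [0.6202325  0.20912363 0.205     ]
plate front [0.57701271 0.12934465 0.012     ] [0.54068504 0.25053973 0.012     ] 0.12652251478398918 106.6858587383395
bolts 106.76669019001771
0.01460381223960861 105.06565598149552
0.014740000535523129 103.13986476130417
106.81004895928801
```

Run:
```python
from h import *
W=dict(np.load("w17.npz"))
crop(W["frame"],255,110,385,310,4,"w17h.png")
```

```text
(no output)
```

View pics/w17h.png

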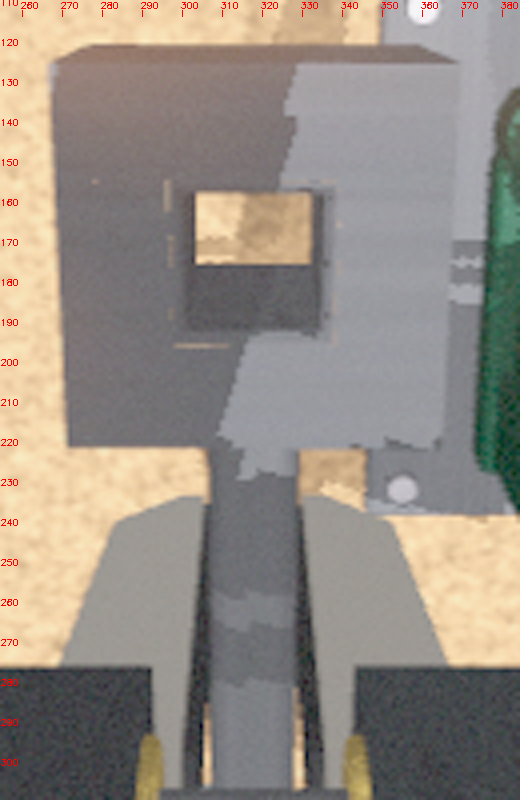

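Run:
```python
from h import *
W=dict(np.load("w17.npz"));HE=W["hand_eye"]
def t(x,y,z):
    u,v=255+x/4-.5,110+y/4-.5
    d=HE[:3,:3]@np.array([(u-W["cx"])/f(W),(v-W["cy"])/f(W),1]);o=HE[:3,3];return o+d*(z-o[2])/d[2]
c=[t(*p,-.054) for p in [(51,62),(459,62),(443,446),(68,446)]]
for p in c: print(p.round(4))
print("centre",np.mean(c,0))
for i,j in((0,1),(3,2),(3,0),(2,1)): d=c[j]-c[i];print(np.linalg.norm(d),np.degrees(np.arctan2(d[1],d[0])))
print("hole top", [t(*p,-.054).round(4) for p in [(186,192),(320,192),(320,331),(186,331)]], "bottom edge near",t(193,265,-.018),t(313,265,-.018))
```

```text
[ 0.0732 -0.0227 -0.054 ]
[ 0.0732  0.0228 -0.054 ]
[ 0.0272  0.0232 -0.054 ]
[ 0.0272 -0.0229 -0.054 ]
centre [ 0.05021273  0.00010896 -0.054     ]
0.04550086944232911 90.01691314405589
0.04602009288812921 90.02790515043542
0.04595176394254604 0.23885330210212563
0.045961514669345734 -0.4084628915760695
hole top [array([ 0.0586, -0.0079, -0.054 ]), array([ 0.0586,  0.0076, -0.054 ]), array([ 0.0419,  0.0078, -0.054 ]), array([ 0.0419, -0.0081, -0.054 ])] bottom edge near [ 0.04154187 -0.00899548 -0.018     ] [ 0.04153494  0.0086954  -0.018     ]
```

Wrist, top and scene views put the spindle at (0.6202, 0.2089) within 1 mm, with the press at 16.75°. The hole is at tool x 50.2 mm and square to the tool. I'll align high up first.

Run:
```python
from h import *
go([.6683,.2234,.29],106.75)
```

```text
from [0.6777 0.1074 0.2966] yang 106.81 tilt 0.2 t 17.0
shift [-0.0491  0.2276  0.0124] turn [-0.0018 -0.0012  0.0007]
```

{"method": "jog_arm", "body": {"motion": [0,-0.01,0.04,0,-0.0018,-0.0012,0.0007,0,-0.02,0.1,0.005,-0.0018,-0.0012,0.0007,0,-0.035,0.16,0.01,-0.0018,-0.0012,0.0007,0,-0.045,0.21,0.0124,-0.0018,-0.0012,0.0007,0,-0.0491,0.2276,0.0124,-0.0018,-0.0012,0.0007,0,-0.0491,0.2276,0.0124,-0.0018,-0.0012,0.0007,0,-0.0491,0.2276,0.0124,-0.0018,-0.0012,0.0007]}}

```text
t: 17.7
tool_pos: [0.6684, 0.222, 0.2897]
orientation: [0.456, -3.108, 0.001]
force: [-0.3, 0.5, -7.2]
opening: 0.0116
```

Run:
```python
from h import *
cam("wrist");cam("wrist")
go([.6683,.2234,.227],106.75)
W=cam("wrist");crop(W["frame"],255,110,385,310,4,"w18.png")
print(px(W,[.6202,.2089,.205]),read_state()["opening"])
```

```text
from [0.6686 0.2217 0.29  ] yang 106.64 tilt 0.03 t 17.8
shift [-0.0003  0.0035  0.1261] turn [-0.0003 -0.0001 -0.0012]
[319.67129909 140.41725448] 0.011371228517010296
```

View pics/w18.png

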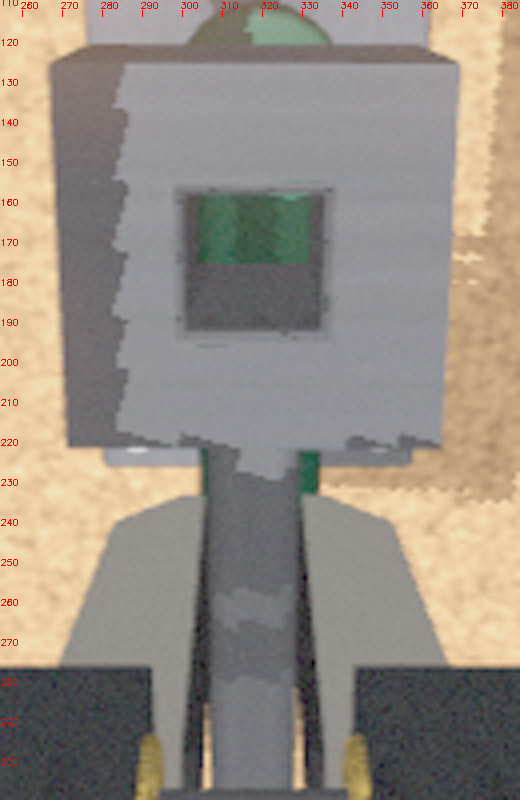

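{"method": "jog_arm", "body": {"motion": [0,0,0.0035,0.02,0,0,-0.001,0,0,0.0035,0.05,0,0,-0.001,0,0,0.0035,0.08,0,0,-0.001,0,0,0.0035,0.11,0,0,-0.001,0,0,0.0035,0.126,0,0,-0.001,0,0,0.0035,0.126,0,0,-0.001,0,0,0.0035,0.126,0,0,-0.001,0,0,0.0035,0.126,0,0,-0.001]}}

```text
t: 18.65
tool_pos: [0.6687, 0.2237, 0.2284]
orientation: [-0.457, 3.106, -0.0]
force: [-1.1, -0.5, -7.4]
opening: 0.012
```

Run:
```python
from h import *
cam("wrist");cam("wrist")
go([.6683,.2234,.227],106.75)
s=read_state();M=R.from_rotvec(s["orientation"]).as_matrix();print("hole",s["tool_pos"]+M@[.0502,.0001,-.018])
W=cam("wrist");cv2.imwrite("pics/w19.png",W["frame"][:,:,::-1])
S=cam("scene");crop(S["frame"],360,130,480,240,6,"s19.png")
S=cam("top");crop(S["frame"],150,140,260,250,5,"t19.png")
```

```text
from [0.6687 0.2236 0.2284] yang 106.73 tilt 0.12 t 18.75
shift [ 0.001  -0.0002  0.0029] turn [-0.0003  0.0013 -0.0002]
hole [0.6205929  0.20927895 0.24633794]
```

View pics/w19.png

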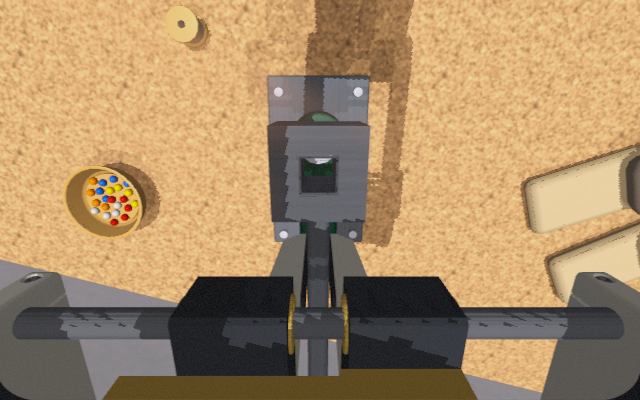

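View pics/s19.png

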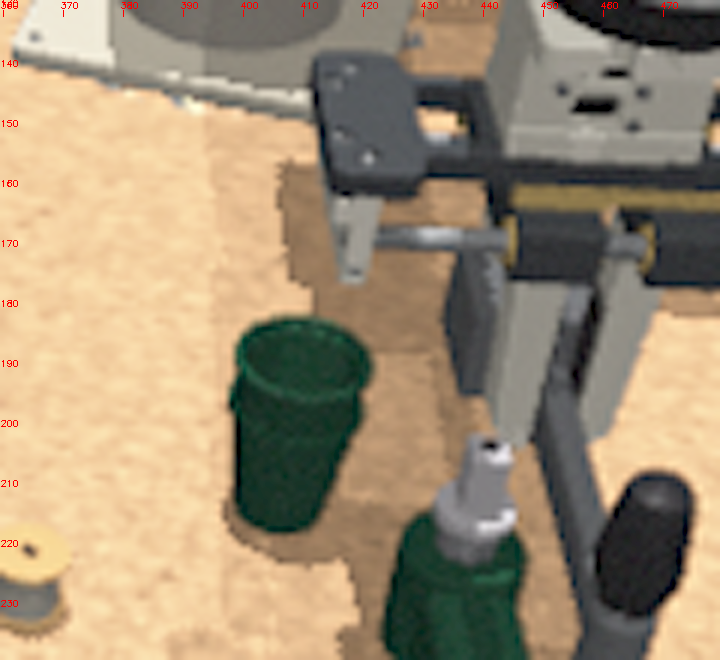

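View pics/t19.png

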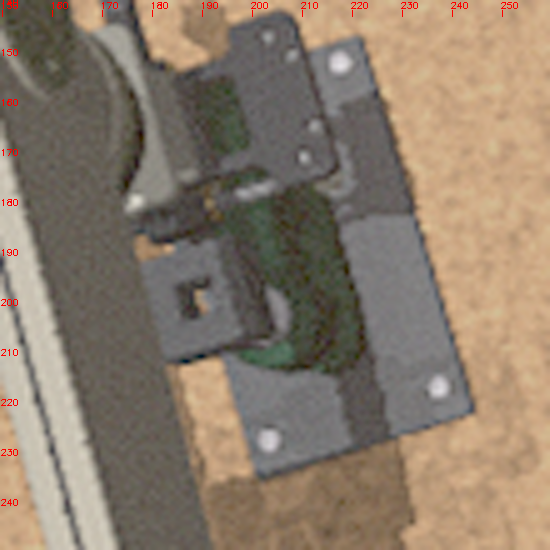

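{"method": "jog_arm", "body": {"motion": [0,0.001,-0.0005,0.0026,0,0.0013,0,0,0.001,-0.0005,0.0026,0,0.0013,0,0,0.001,-0.0005,0.0026,0,0.0013,0,0,0.001,-0.0005,0.0026,0,0.0013,0,0,0.001,-0.0005,0.0026,0,0.0013,0,0,0.001,-0.0005,0.0026,0,0.0013,0]}}

```text
t: 19.5
tool_pos: [0.668, 0.2232, 0.2265]
orientation: [0.457, -3.107, 0.001]
force: [-0.3, -0.1, -7.6]
opening: 0.0119
```

Run:
```python
from h import *
c=cam("top")
print("top-cam hole",at(c,188.1,199.5,.2815))
for i in range(3):
    s=read_state();M=R.from_rotvec(s["orientation"]).as_matrix();print("hole",s["tool_pos"]+M@[.0502,.0001,-.018],"yaw",np.degrees(np.arctan2(M[1,1],M[0,1]))-90,"tilt",np.degrees(np.arccos(-M[2,2])),np.abs(s["dq"]).max(),s["opening"]);W=cam("wrist")
crop(W["frame"],260,60,380,250,4,"w20.png")
```

```text
top-cam hole [0.61890536 0.21050086 0.2815    ]
hole [0.61994113 0.20882865 0.24455683] yaw 16.733558502931288 tilt 0.06603422170631501 0.0021388787210014372 0.011556245224797469
hole [0.61995889 0.20882079 0.24455704] yaw 16.730840074388453 tilt 0.06339975684104678 0.002575713776467406 0.012164924224516165
hole [0.61993635 0.208846   0.24453489] yaw 16.73336109263039 tilt 0.06617328727287418 0.002513415752647018 0.011291251042812984
```

View pics/w20.png

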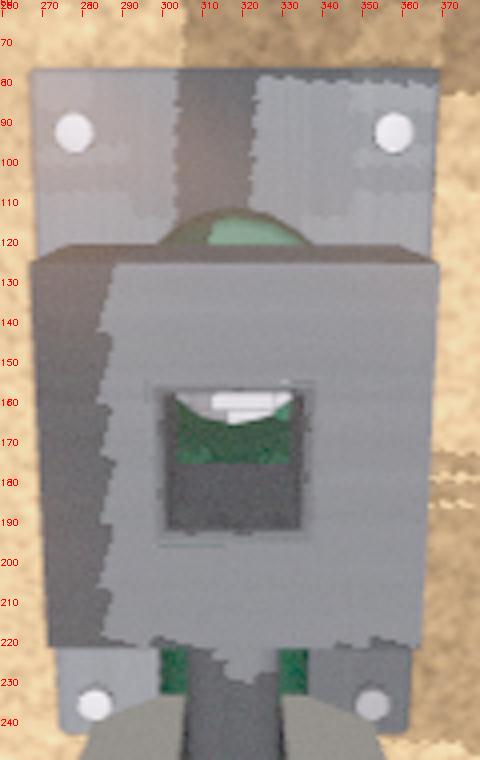

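The hub, hole, collar and base plate are all symmetric and parallel in the view. The arm is still and level, with about 40 mm of air, so I'll hand in.

Run:
```python
from plant import *
print(close_job());
```

```text
the job is handed in; nothing more can be done
None
```

The bucket is nested and the lever is held level and still above the spindle. I handed the job in at about 20 s.

**Bucket:** It went upright into the other bucket and was pressed down until I felt about 5 N of resistance. Its rim then matched a height of 92 mm in the scene view, which is 25 mm above the lower rim and so fully nested.

**Lever:** I gripped the arm 50 mm from the hole's axis. It lifted level (about 8 N on the wrist) and was carried high to the press, with no contact forces in any reading along the way.

**Last checks:**
- **Position:** the hole's axis is at (0.6199, 0.2088), computed from the arm's pose. The spindle was measured at (0.6202, 0.2089), with the wrist, top and scene views agreeing within 1 mm.
- **Squares:** the lever is at 16.73°. The press reads about 16.7–16.8° from its base plate. The spindle's own short top edges suggested 13–15°, but they are too small in the picture to trust.
- **Height and tilt:** the hub's underside is at 0.2445 m, leaving about 39.5 mm of clear air. The tilt is 0.07° and the joints are essentially at rest.

**What went wrong or disagreed:**
- My first close on the bucket missed. Pictures showed the real fingertips about 23 mm behind the reported tool point, so I lowered for that in both grasps. The bucket did not move in the miss.
- A rough check of the hole from the top camera came out about 2 mm off. I relied on the closer wrist view instead, where the hole, collar and base plate line up.

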